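Seat a brass blank in the drilling jig

TASK

Ready the brass blank for drilling: on the open part of the jig, away from the pocket, push it with the fingertips until its long side lies flush against the long rail, then, keeping it against the rail all the way, slide it along into the corner pocket until it meets the end stop. Only push it: the blank stays flat on the jig and is never picked up. Leave the bushing, mug, tin and screwdriver where they are, and finish clear of everything.

Things in the scene. Friction and masses are not known exactly. Their poses are not given: they have to be found in the camera images.
- jig: Drilling jig fixed to the bench, turned up to 0.35 rad: bare aluminium plate 160 (jig x) x 300 (jig y) x 10 mm, open and flat but for rail, stop and lip. Origin at the centre of its underside, jig z up, x away from the robot, y to the left.
- rail (a point): Middle of the rail's inner face, at the plate's top (jig x = +50, y = 0 mm). The dark steel rail runs along jig y on the far side, from y = -146 to +140 mm, and stands 14 mm above the plate. Same axes as the jig.
- stop (a point): The corner where rail and end stop meet, at the plate's top (jig x = +50, y = +120 mm). The dark steel stop crosses the rail's left end squarely: inner face at y = +120 mm, from x = 0 to +64 mm, 14 mm high. Same axes as the jig.
- lip (a point): End of the lip's nose, at the plate's top (jig x = +6, y = +89 mm). The lip, 10 mm high and 10 mm thick, runs parallel to the rail from here to the stop; its inner face is at x = +11 mm, its nose is rounded. Rail, stop and lip make the corner pocket, 39 mm wide, 31 mm deep, open towards -y. Same axes as the jig.
- pocket (a point): Where the centre of the blank's underside belongs when seated: plate's top, jig x = +32, y = +96 mm, 18 mm from the rail's face, 24 mm from the stop's. A black dot (drill hole) marks it. The seated blank stands some 17 mm out of the pocket. Same axes as the jig.
- blank: Loose brass blank, about 170 g, 36 mm (its x) x 48 mm (its y, the long side) x 12 mm high; origin at the centre of its underside. Starts flat on the plate's right (-y) half, clear of the rail, long side up to 0.5 rad from the rail's direction. Friction is high: pushed at its middle it may jam askew on one corner; then press the end still off the rail. Either long side may face the rail.
- bushing: Bystander: loose steel ring 28 mm across, 16 mm high, standing on the jig's plate on the robot's side of the lip, about 50 mm from it. Origin at the centre of its underside.
- mug: Bystander: white mug 76 mm across, 85 mm high, on the bench beyond the jig's left (+y) end. Origin at the centre of its underside.
- tin: Bystander: small round metal tin 48 mm across, 55 mm high, on the bench some 100 mm beyond the rail. Origin at the centre of its underside.
- screwdriver: Bystander: screwdriver 170 mm long lying on the bench beyond the jig's right (-y) end. Origin near its middle, on its underside.
There are look-alikes about, which are no part of the job. There is more than one size of the blank; the job needs the largest.

How it is judged:
By the outcome, as a careful person would: the job done as asked, in the order asked, and still so for the second after the job is handed in, with the robot touching nothing.
It also fails if it takes over 64 s, if anything falls off the work surface, if the arm or the gripper's body presses on something with over 40 N, if the wrist force passes 120 N, or if a joint passes its speed limit or range.

ROBOT

A 6-joint arm with a two-finger parallel gripper is mounted at the origin on the work surface. World frame = base frame: x ahead of the robot, y to its left, z up, the work surface at z = 0. Lengths are in m, angles in degrees, forces in N, time in s.
With the tool pointing down it reaches from about 0.2 to 0.875 m from the base axis. Payload 3.4 kg.
Tool frame: the origin (TCP) lies between the finger pads; the fingertips stand 8 mm ahead of it and the grasp point (between the pads) lies 11 mm behind it; z points along the fingers, y is the direction in which the jaws open and shut (so a half turn about z gives the same grasp; the last joint's range is limited). The gripper opens to 94 mm and grips with 3 to 60 N. Pads are 16 mm wide; open, the fingers measure 119 mm over their backs; the gripper's body (75 mm by 177 mm) begins 78 mm behind the grasp point.
Start: joints at [64.515, 15.808, 86.224, -0, 77.962, -6.933], TCP at [0.183, 0.545, 0.213] pointing down, gripper open.
Joint ranges: [-165.64, 165.64], [-43.16, 119.46], [12.63, 154.43], [-67.54, 247.53], [6.08, 155.33], [-154.97, 154.97]. Speed limits (degrees/s): [147.25, 147.25, 180, 180, 180, 180].

INTERFACE

Orientations are given as a 3x3 rotation matrix whose columns are the frame's x, y, z axes.
In Python, from rig import ctrl gives the robot as it stands.
- The arm moves only by the tool play_rows, never from a script. Its arguments are lists of equal length, an entry for each row: "dp": the shift along the tool's x, y, z in units of 25 mm (1.0 is 25 mm), a list of three; "turn": the turn about the tool's z in units of 8 degrees (1.0 is 8 degrees); "claw": the closure in counts, from 0 (fully open) to 255 (shut). In form: {"dp": [[x, y, z], ...], "turn": [turn, ...], "claw": [claw, ...]}. A call has 1 to 20 rows; each row shifts and turns the commanded pose from where the row before left it, along the tool's axes as they then stand; what a row does not reach is not made up. A row lasts 1/10 s, in which the tool goes at most 50 mm and 8.59 degrees, less where a joint would pass 70% of its speed; a pose out of reach is approached as far as the arm can. A call is refused whole if a number of a shift passes 1 or a number of a turn 1, either way. A call with a gripper value outside its range is refused whole. The fingers move at their own pace and stop on an object; the grip force is fixed at half the most. Time passes only in rows, so rows that do not move let the fingers close. It gives the time, the measured TCP pose, the force and the opening at its end, in the units of the state.
- ctrl.state(): the state, without advancing time (a new reading comes with each control period).
- ctrl.read_camera(name): name is "side" or "top"; returns the picture (420x560x3 uint8, red, green, blue); there is no depth.
- ctrl.get_calibration(name): a dict with "intrinsics" (3x3 intrinsics, pixels), "T" (4x4, takes a point from camera to world coordinates). Camera axes: x right, y down, z forward; pixel columns grow to the right and rows downward; lengths in m; the calibration is good to about 2 mm. A picture is of the moment at which its call begins. get_calibration takes no time and is no camera call.
- ctrl.hand_in(): hands the job in, once; it reports no verdict.
The state is a dict: "t": time; "joint_pos": joint angles; "qvel": joint speeds; "effort": joint torques, N m; "position": TCP position; "tcp_rot": TCP orientation; "ft_force": force on the tool from outside, world axes, zero at the start; "torque": the same for the moment, N m; "grip_width": finger opening in m.
Only numpy, scipy, OpenCV 4.12 (cv2) and the standard library are available. Lean on these libraries where they do the work, as an engineer would, in place of code of your own. Each camera call takes 0.05 s, during which the arm holds its last target.

## Working session

There is one attempt and no reset: what is moved stays moved. The work goes in short steps, Python scripts to look and compute and a tool call to move; the robot and the scene stay as the last step left them, time stands still between calls to the robot, and variables do not carry over. Pictures are saved under pics/ and viewed, and the job is handed in when it is done.

Besides the shell and the picture viewer there is one more tool, called by a JSON object that holds its "op" and its "data", one argument or row to a line. play_rows: Moves the arm, as the interface text tells. Its arguments: {"type":"object","properties":{"dp":{"type":"array"},"turn":{"type":"array"},"claw":{"type":"array"}},"required":["dp","turn","claw"]}

```bash
mkdir -p pics; ls; python3 - <<'E'
from rig import ctrl
import cv2
for n in ("top","side"):
    im=ctrl.read_camera(n); cv2.imwrite(f"pics/{n}0.png",im[:,:,::-1])
    c=ctrl.get_calibration(n); print(n,c["intrinsics"],c["T"])
s=ctrl.state(); print(s["t"],s["position"],s["tcp_rot"],s["grip_width"])
E
```

```text
pics
top [[480.86732811   0.         278.90714488]
 [  0.         480.86732811 206.87073318]
 [  0.           0.           1.        ]] [[ 0.02774728 -0.98799974  0.15194278  0.43079176]
 [-0.99961317 -0.02713654  0.0060921   0.0530889 ]
 [-0.00189579 -0.15205305 -0.98837052  1.18181497]
 [ 0.          0.          0.          1.        ]]
side [[428.75056637   0.         268.05705202]
 [  0.         428.75056637 197.73210431]
 [  0.           0.           1.        ]] [[ 0.87254509 -0.30091666  0.38485612  0.23317497]
 [-0.48843453 -0.55320642  0.67482914 -0.54830732]
 [ 0.00983754 -0.77679587 -0.62967563  0.62457957]
 [ 0.          0.          0.          1.        ]]
0.1 [0.18274197 0.54467434 0.21270727] [[-9.48019338e-01  3.18211909e-01 -7.17953252e-04]
 [ 3.18212645e-01  9.48018237e-01 -1.46079284e-03]
 [ 2.15791099e-04 -1.61332166e-03 -9.99998675e-01]] 0.09422104487809928
```

View pics/top0.png

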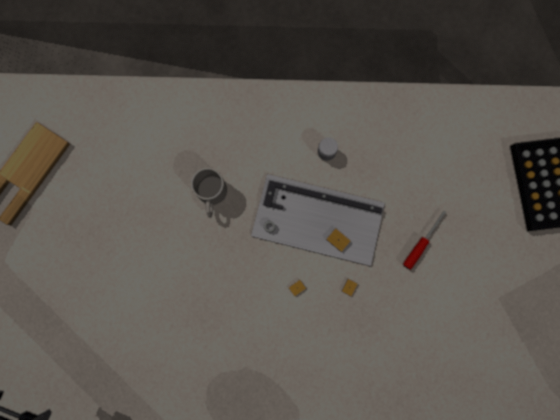

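View pics/side0.png

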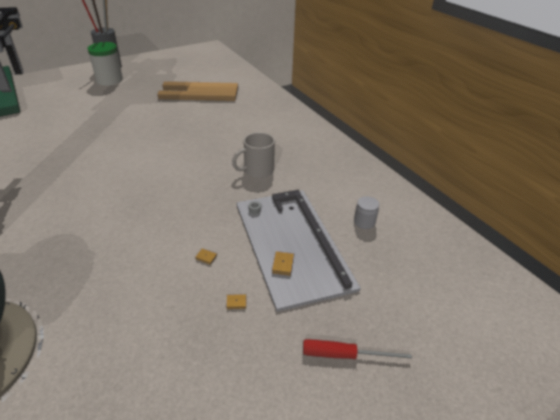

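```bash
python3 - <<'E'
import cv2
im=cv2.imread("pics/top0.png")[160:310,230:400]
im=cv2.convertScaleAbs(im,alpha=1.6)
cv2.imwrite("pics/top0c.png",cv2.resize(im,None,fx=4,fy=4,interpolation=cv2.INTER_CUBIC))
im=cv2.imread("pics/side0.png")[180:320,190:370]
im=cv2.convertScaleAbs(im,alpha=1.3)
cv2.imwrite("pics/side0c.png",cv2.resize(im,None,fx=4,fy=4,interpolation=cv2.INTER_CUBIC))
E
```

```text
(no output)
```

View pics/top0c.png

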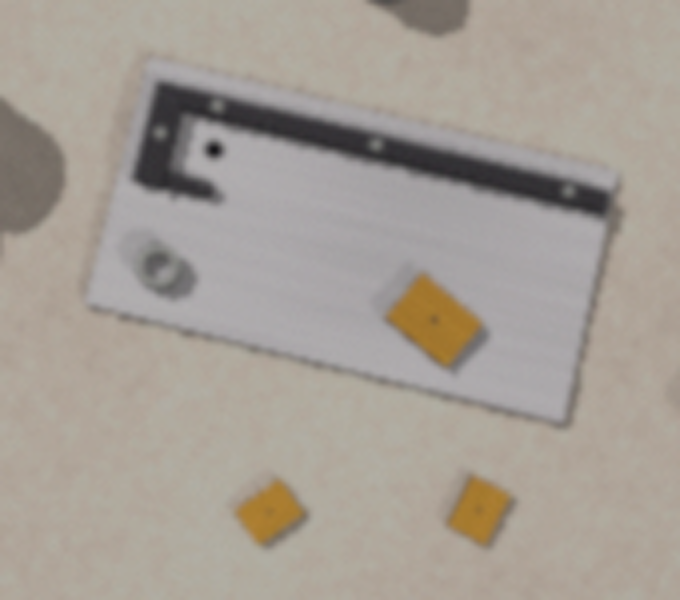

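View pics/side0c.png

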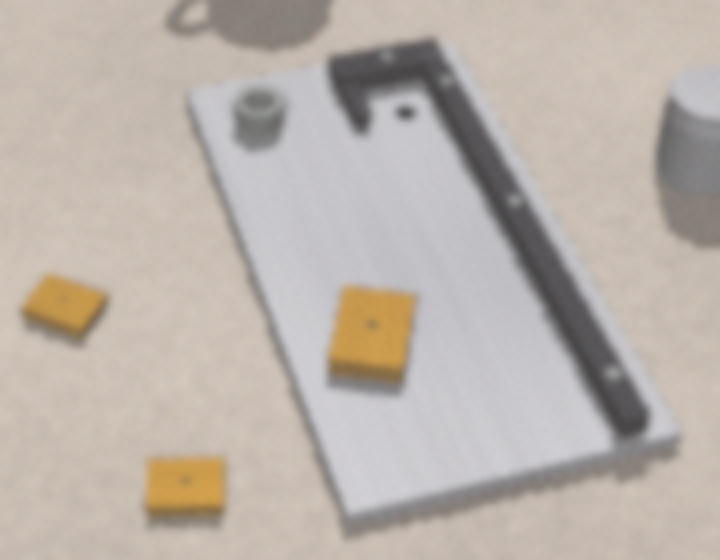

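```bash
cat > h.py <<'E'
import numpy as np, cv2
from rig import ctrl
from scipy.optimize import least_squares
CAL={n:ctrl.get_calibration(n) for n in("top","side")}
def proj(n,P):
    K,T=CAL[n]["intrinsics"],CAL[n]["T"]; P=np.atleast_2d(P)
    c=(P-T[:3,3])@T[:3,:3]; q=c@K.T; return q[:,:2]/q[:,2:]
def unproj(n,uv,z):
    K,T=CAL[n]["intrinsics"],CAL[n]["T"]; uv=np.atleast_2d(uv).astype(float)
    d=np.c_[uv,np.ones(len(uv))]@np.linalg.inv(K).T@T[:3,:3].T
    return T[:3,3]+d*((z-T[2,3])/d[:,2])[:,None]
def pose(p,L):  # p=x,y,th ; L local Nx3
    c,s=np.cos(p[2]),np.sin(p[2]); L=np.atleast_2d(L)
    return np.c_[p[0]+c*L[:,0]-s*L[:,1],p[1]+s*L[:,0]+c*L[:,1],L[:,2]]
def brassmask(im):
    h=cv2.cvtColor(im,cv2.COLOR_RGB2HSV)
    return ((h[...,0]>8)&(h[...,0]<28)&(h[...,1]>140)&(h[...,2]>60)).astype(np.uint8)
E
python3 - <<'E'
from h import *
L=np.array([[80,150,10],[80,-150,10],[-80,-150,10],[-80,150,10]])/1000
t=(np.array([(150,62),(620,173),(567,422),(90,300)])+.5)/4-.5+[230,160]
s=(np.array([(438,40),(680,435),(345,517),(190,95)])+.5)/4-.5+[190,180]
dot=np.array([[32,96,10]])/1000
td=(np.array([[214,150]])+.5)/4-.5+[230,160]; sd=(np.array([[405,113]])+.5)/4-.5+[190,180]
print(unproj("top",t,.01),unproj("side",s,.01))
def run(cs):
    def f(p):
        r=[]
        for n,c,d in cs: r+=[(proj(n,pose(p,L))-c).ravel(),(proj(n,pose(p,dot))-d).ravel()]
        return np.concatenate(r)
    q=least_squares(f,[.5,0,-.2]); print(q.x,np.degrees(q.x[2]),np.round(q.fun,1)); return q.x
run([("top",t,td)]);run([("side",s,sd)]);J=run([("top",t,td),("side",s,sd)])
for n in("top","side"):
    im=cv2.imread(f"pics/{n}0.png")[:,:,::-1]; m=brassmask(im)
    k,l,st,ce=cv2.connectedComponentsWithStats(m)
    print(n,[(st[i].tolist(),ce[i].round(1).tolist()) for i in range(1,k) if st[i][4]>40])
E
```

```text
[[ 0.69010685  0.09186964  0.01      ]
 [ 0.62807043 -0.20018986  0.01      ]
 [ 0.47452504 -0.16729334  0.01      ]
 [ 0.54053225  0.12384129  0.01      ]] [[ 0.68717231  0.10191213  0.01      ]
 [ 0.6271553  -0.1962621   0.01      ]
 [ 0.47191813 -0.16180614  0.01      ]
 [ 0.53820233  0.12592306  0.01      ]]
[ 0.58350274 -0.03765186 -0.2148556 ] -12.31031931358729 [ 0.1 -1.4  0.4 -0.6 -0.1  0.5 -0.9  1.3  0.5  0.2]
[ 0.58178526 -0.03231164 -0.21220103] -12.158223146779802 [ 2.6  0.5  0.4 -0.4  0.1  0.1 -2.2 -0.9 -0.9  0.4]
[ 0.58216736 -0.0348555  -0.21439556] -12.283960780578889 [-1.1 -0.9 -0.7 -0.2 -1.2  1.  -2.1  1.8 -0.7  0.7  3.5  1.   1.3  0.6
  0.8  1.1 -1.5 -0.4 -0.   1. ]
top [([328, 230, 21, 21, 243], [338.1, 239.7]), ([290, 281, 15, 14, 124], [296.9, 287.6]), ([343, 280, 14, 15, 129], [349.3, 287.1])]
side [([198, 250, 17, 12, 135], [205.7, 255.7]), ([274, 253, 18, 19, 285], [282.7, 262.3]), ([228, 296, 17, 11, 186], [236.0, 301.0])]
```

```bash
cat >> h.py <<'E'
from scipy.ndimage import map_coordinates
def edgept(g,a,b,n=14,R=3.0,pol=0):
    """sub-pixel edge offsets along normal of image segment a-b; g gray float. returns signed offsets"""
    a,b=np.asarray(a),np.asarray(b); d=(b-a)/np.linalg.norm(b-a); nn=np.array([-d[1],d[0]])
    t=np.linspace(.12,.88,n); o=np.arange(-R,R+.01,.25); out=[]
    for k in t:
        p=a+(b-a)*k; q=p+o[:,None]*nn
        v=map_coordinates(g,[q[:,1],q[:,0]],order=3); w=np.gradient(v)
        w=w*pol if pol else abs(w)
        i=np.argmax(w); out.append((p,nn,o[i] if w[i]>0 else np.nan))
    return out
def fit(n,g,segs,p0,prior=None,iters=6,R=3.0):
    p=np.array(p0,float)
    for it in range(iters):
        r=R if it<2 else 2.0; A=[];B=[]
        for L0,L1,pol in segs:
            uv=proj(n,pose(p,[L0,L1]))
            es=edgept(g,uv[0],uv[1],R=r,pol=pol)
            os=np.array([e[2] for e in es]); med=np.nanmedian(os)
            for (pt,nn,o),t in zip(es,np.linspace(.12,.88,len(es))):
                if np.isnan(o) or abs(o-med)>1: continue
                Lp=np.array(L0)+(np.array(L1)-np.array(L0))*t
                f=lambda q:(proj(n,pose(q,Lp))[0])@nn
                A.append([(f(p+e)-f(p))/1e-5 for e in np.eye(3)*1e-5]); B.append(o)
        A=np.array(A);B=np.array(B); w=np.ones(len(B))
        for _ in range(5):
            S=A*w[:,None]; x=np.linalg.lstsq(S,B*w,rcond=None)[0]; res=B-A@x; w=1/np.sqrt(1+(res/.3)**2)
        p=p+x
    return p,np.sqrt(np.mean(res**2)),len(B)
def J3(*a): return np.array(a)/1000
JSEG=[(J3(80,150,10),J3(80,-150,10),0),(J3(-80,150,10),J3(-80,-150,10),0),(J3(80,-150,10),J3(-80,-150,10),0),(J3(80,150,10),J3(-80,150,10),0)]
JT=JSEG+[(J3(50,110,24),J3(50,-146,24),0),(J3(0,137,24),J3(60,137,24),0)][:1]
def bseg(z=22): return [(J3(18,24,z),J3(18,-24,z),0),(J3(-18,24,z),J3(-18,-24,z),0),(J3(18,-24,z),J3(-18,-24,z),0),(J3(18,24,z),J3(-18,24,z),0)]
def gray(im): return im.astype(float).sum(2)/3
def brass(im): return im[...,0].astype(float)-im[...,2].astype(float)
def rel(J,b):
    c,s=np.cos(J[2]),np.sin(J[2]); d=np.array(b[:2])-J[:2]
    return np.array([c*d[0]+s*d[1],-s*d[0]+c*d[1],b[2]-J[2]])
def draw(n,im,items,crop,out,f=4):
    x0,y0,w,h=crop; c=cv2.convertScaleAbs(im[y0:y0+h,x0:x0+w,::-1],alpha=1.4)
    c=cv2.resize(c,None,fx=f,fy=f,interpolation=cv2.INTER_CUBIC)
    for p,segs,col in items:
        for a,b,_ in segs:
            uv=(proj(n,pose(p,[a,b]))-[x0,y0]+.5)*f-.5
            cv2.line(c,tuple(int(v) for v in uv[0].round()),tuple(int(v) for v in uv[1].round()),col,1)
    cv2.imwrite(out,c)
CR={"top":(230,160,170,150),"side":(190,180,180,140)}
E
python3 - <<'E'
from h import *
for n in("top","side"):
    im=cv2.imread(f"pics/{n}0.png")[:,:,::-1].copy()
    J,r,k=fit(n,gray(im),JT,[.582,-.035,-.2140])
    print(n,"J",J.round(4),np.degrees(J[2]),r,k)
    c0=unproj(n,[[338.5,239.7]] if n=="top" else [[282.7,260.5]],.022)[0]
    b,r,k=fit(n,brass(im),bseg(),[c0[0],c0[1],-.6])
    print("b",b.round(4),r,k,"rel",(rel(J,b)*[1e3,1e3,57.3]).round(1))
    draw(n,im,[(J,JT,(0,0,255)),(b,bseg(),(255,0,0))],CR[n],f"pics/{n}0f.png")
E
```

```text
top J [ 0.5803 -0.035  -0.2131] -12.208901471221116 1.3042776625559276 64
b [ 0.5331 -0.0848 -0.6737] 0.25000964161688116 56 rel [-35.6 -58.7 -26.4]
side J [ 0.5761 -0.0303 -0.2182] -12.500541718055645 0.9795311983618483 60
b [ 0.5331 -0.0817 -0.6789] 0.27110685684034647 56 rel [-30.8 -59.5 -26.4]
```

View pics/top0f.png

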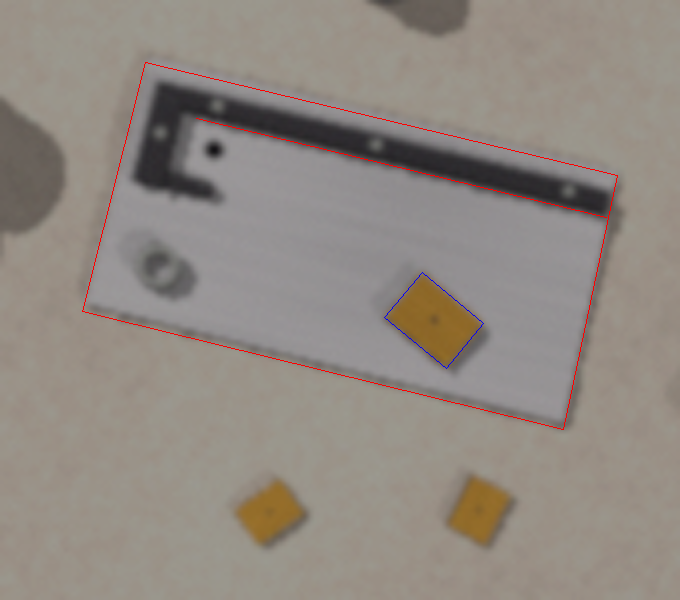

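View pics/side0f.png

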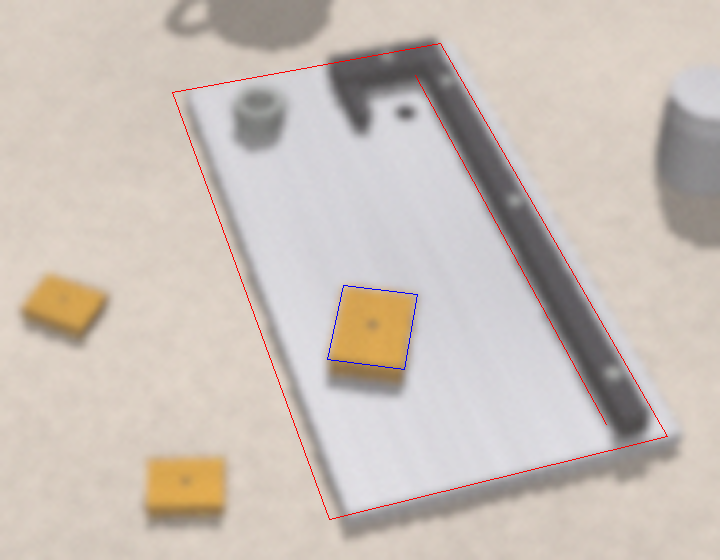

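```bash
cat >> h.py <<'E'
RS=[(J3(64,135,24),J3(64,-146,24),0),(J3(50,80,10),J3(50,-140,10),0),(J3(2,140,24),J3(64,140,24),0)]
E
python3 - <<'E'
from h import *
for n in("top","side"):
    im=cv2.imread(f"pics/{n}0.png")[:,:,::-1].copy()
    J0=[.5835,-.0376,-.2148] if n=="top" else [.5818,-.0323,-.2122]
    for nm,S,ch in(("rail",RS,gray(im)),("plateRB",JSEG,brass(im)),("both",RS,gray(im))):
        J,r,k=fit(n,ch,S,J0,R=2.0); print(n,nm,J.round(4),np.degrees(J[2]),r,k)
        print("  dot",proj(n,pose(J,J3(32,96,10))).round(2), "meas",((np.array([214,150] if n=="top" else [405,113])+.5)/4-.5+CR[n][:2]))
        if nm=="rail": Jr=J
        if nm=="plateRB": Jp=J
    draw(n,im,[(Jr,RS+JSEG,(0,0,255)),(Jp,JSEG,(0,255,0))],CR[n],f"pics/{n}0g.png")
E
```

```text
top rail [ 0.5833 -0.0364 -0.2176] -12.467858254836791 0.14929967683395456 42
  dot [[283.18 197.27]] meas [283.125 197.125]
top plateRB [ 0.5832 -0.0361 -0.2193] -12.562737652754633 0.2938393911379266 55
  dot [[283.09 197.24]] meas [283.125 197.125]
top both [ 0.5833 -0.0364 -0.2176] -12.467858254836791 0.14929967683395456 42
  dot [[283.18 197.27]] meas [283.125 197.125]
side rail [ 0.5827 -0.0325 -0.2173] -12.449498085514625 0.28021222811213004 42
  dot [[290.63 208.22]] meas [290.875 207.875]
side plateRB [ 0.5807 -0.0376 -0.214 ] -12.259691809007787 1.1503316287251475 54
  dot [[290.91 209.81]] meas [290.875 207.875]
side both [ 0.5827 -0.0325 -0.2173] -12.449498085514625 0.28021222811213004 42
  dot [[290.63 208.22]] meas [290.875 207.875]
```

View pics/top0g.png

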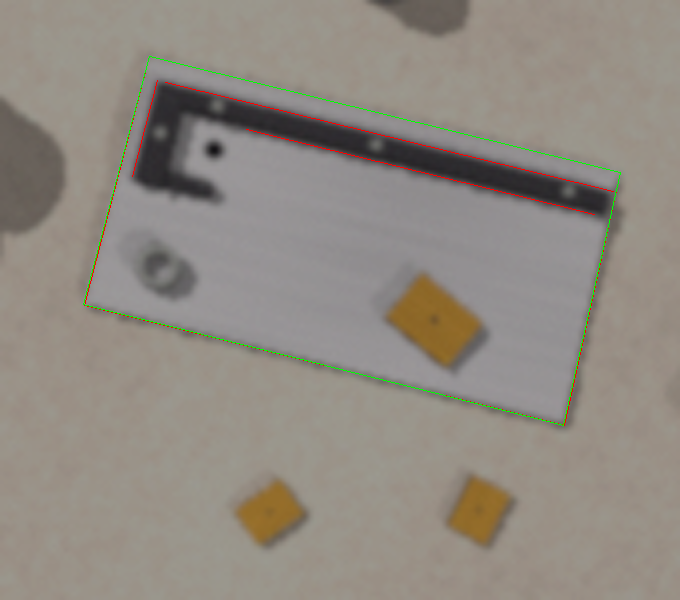

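View pics/side0g.png

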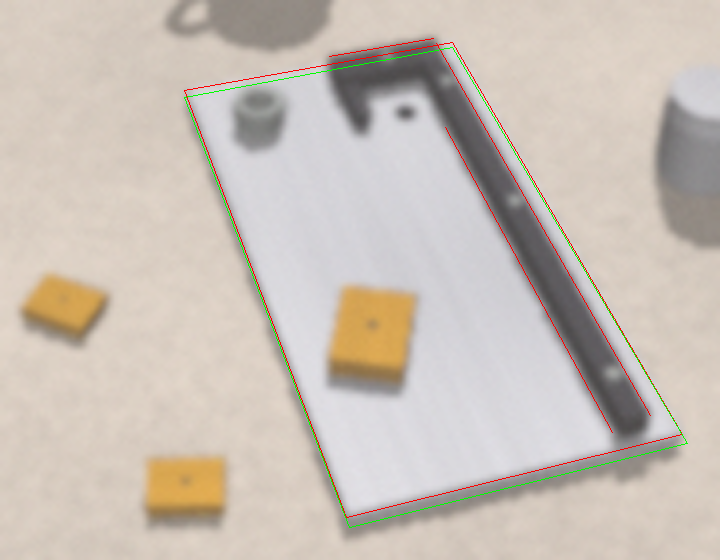

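```bash
cat >> h.py <<'E'
JW=np.array([.583,-.0345,-.2175])
def where():
    s=ctrl.state(); R=s["tcp_rot"]; p=s["position"]; r=rel(JW,[p[0],p[1],np.arctan2(R[1,1],R[0,1])])
    print("t",round(s["t"],2),"jig xy mm",(r[:2]*1e3).round(1),"z",round(p[2]*1e3,1),"jaw ang in jig",round(np.degrees(r[2]),2),
     "F jig",(np.array([[np.cos(JW[2]),np.sin(JW[2])],[-np.sin(JW[2]),np.cos(JW[2])]])@s["ft_force"][:2]).round(1),"Fz",round(s["ft_force"][2],1),"w",round(s["grip_width"]*1e3,1),"j6",round(s["joint_pos"][5],1))
    return s
def togo(x,y,z):
    s=ctrl.state(); g=pose(JW,J3(x,y,0))[0]; g[2]=z/1e3
    print("tool units to go",(s["tcp_rot"].T@(g-s["position"])/.025).round(2))
E
python3 - <<'E'
from h import *
where(); togo(-85,-60,120)
E
```

```text
t 0.1 jig xy mm [-515.8  479.2] z 212.7 jaw ang in jig 83.91 F jig [ 1.2 -0.7] Fz 0.3 w 94.2 j6 -6.9
tool units to go [-19.42 -19.61   3.74]
```

{"op": "play_rows", "data": {
  "dp": [
    [0,0,0],
    [-0.8,-1,0],
    [-0.8,-1,0],
    [-0.8,-1,0],
    [-0.8,-1,0],
    [-0.8,-1,0],
    [-0.8,-1,0],
    [-0.8,-1,0],
    [-0.8,-1,0],
    [-0.8,-1,0],
    [-0.8,-1,0],
    [-0.8,-1,0],
    [-0.8,-1,0],
    [-0.8,-1,0],
    [-0.8,-1,0],
    [-0.8,-1,0],
    [-0.8,-1,0],
    [-0.8,-1,0],
    [-0.8,-1,0],
    [0,0,0]
  ],
  "turn": [-0.76,0,0,0,0,0,0,0,0,0,0,0,0,0,0,0,0,0,0,0],
  "claw": [201,201,201,201,201,201,201,201,201,201,201,201,201,201,201,201,201,201,201,201]
}}

```text
t: 2.1
position: [0.4389, 0.0251, 0.2131]
tcp_rot: [[-0.976, 0.22, 0.0], [0.22, 0.976, -0.001], [-0.001, -0.001, -1.0]]
ft_force: [-0.4, 0.6, 1.5]
grip_width: 0.0199
```

```bash
python3 - <<'E'
from h import *
where(); togo(-85,-60,60)
E
```

```text
t 2.1 jig xy mm [-153.6   27.1] z 213.1 jaw ang in jig 89.76 F jig [-0.5  0.5] Fz 1.5 w 19.9 j6 -83.0
tool units to go [-2.75 -3.46  6.13]
```

{"op": "play_rows", "data": {
  "dp": [
    [-0.55,-0.7,0.9],
    [-0.55,-0.7,0.9],
    [-0.55,-0.7,0.9],
    [-0.55,-0.7,0.9],
    [-0.55,-0.66,0.9],
    [0,0,0.9],
    [0,0,0.7],
    [0,0,0]
  ],
  "turn": [-0.03,0,0,0,0,0,0,0],
  "claw": [201,201,201,201,201,201,201,201]
}}

```text
t: 2.9
position: [0.4835, -0.0698, 0.0586]
tcp_rot: [[-0.977, 0.212, -0.006], [0.212, 0.977, 0.002], [0.006, 0.001, -1.0]]
ft_force: [-0.7, -0.2, -0.2]
grip_width: 0.0201
```

```bash
python3 - <<'E'
from h import *
where(); togo(-85,-60,21)
for n in("top","side"):
    im=ctrl.read_camera(n); cv2.imwrite(f"pics/{n}1.png",im[:,:,::-1]); draw(n,im,[],CR[n],f"pics/{n}1c.png")
E
```

```text
t 2.9 jig xy mm [-89.5 -56. ] z 58.6 jaw ang in jig 90.23 F jig [-0.6 -0.3] Fz -0.2 w 20.1 j6 -94.2
tool units to go [-0.19 -0.16  1.5 ]
```

View pics/top1c.png

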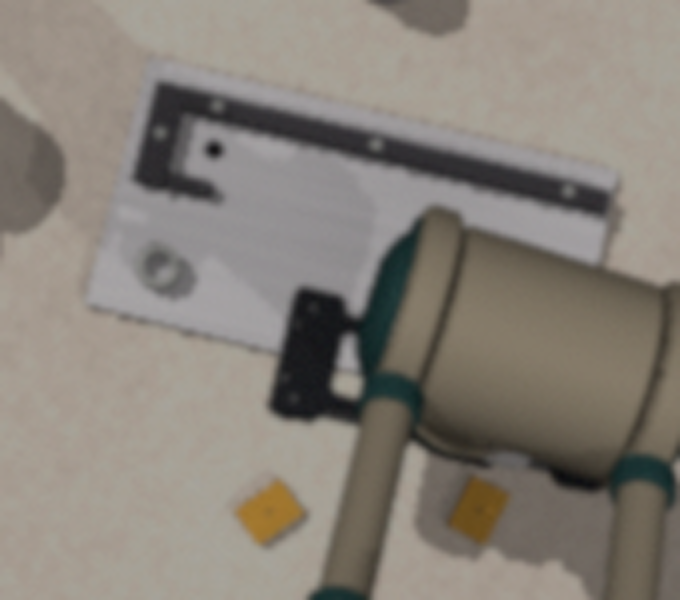

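View pics/side1c.png

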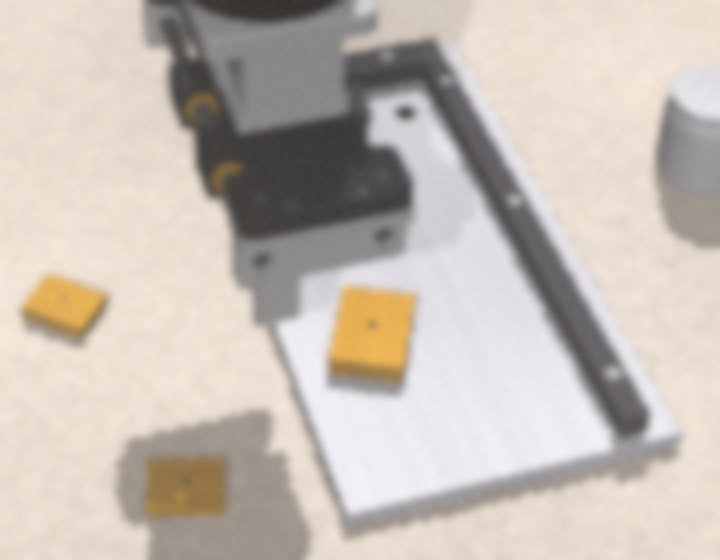

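{"op": "play_rows", "data": {
  "dp": [
    [-0.05,-0.1,0.5],
    [0,-0.06,0.5],
    [0,0,0.4],
    [0,0,0.1],
    [0,0,0]
  ],
  "turn": [0.03,0,0,0,0],
  "claw": [201,201,201,201,201]
}}

```text
t: 3.5
position: [0.4865, -0.0751, 0.0237]
tcp_rot: [[-0.976, 0.216, 0.0], [0.216, 0.976, 0.0], [-0.0, 0.0, -1.0]]
ft_force: [0.2, -0.8, 0.2]
grip_width: 0.0197
```

```bash
python3 - <<'E'
from h import *
where(); togo(-85,-60,21)
for n in("side",):
    im=ctrl.read_camera(n); draw(n,im,[],(220,220,100,75),f"pics/{n}2c.png",8)
E
```

```text
t 3.5 jig xy mm [-85.4 -60.4] z 23.7 jaw ang in jig 90.0 F jig [ 0.4 -0.7] Fz 0.2 w 19.7 j6 -94.4
tool units to go [-0.02  0.02  0.11]
```

View pics/side2c.png

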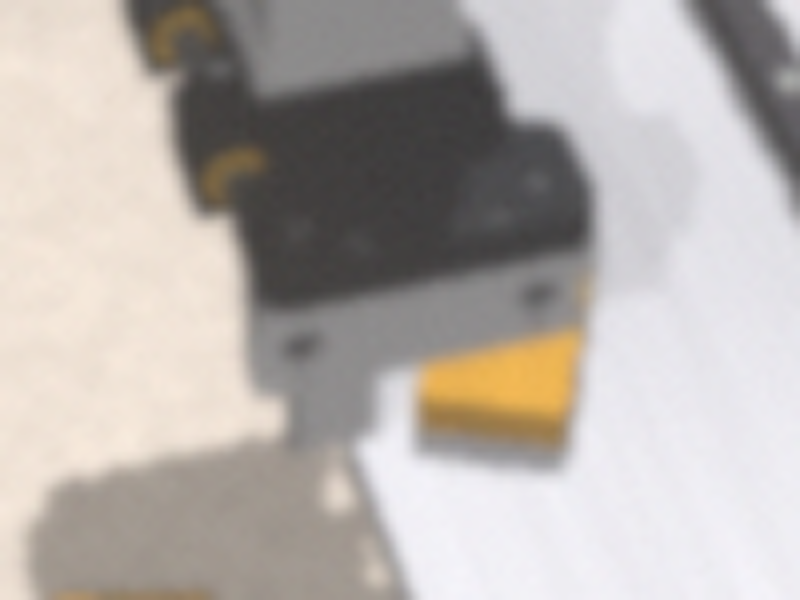

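{"op": "play_rows", "data": {
  "dp": [
    [0,0,0.12],
    [0,0,0],
    [-0.2,0,0],
    [-0.2,0,0],
    [-0.2,0,0],
    [-0.2,0,0],
    [-0.2,0,0],
    [-0.2,0,0],
    [-0.2,0,0],
    [-0.2,0,0],
    [-0.2,0,0],
    [-0.2,0,0],
    [-0.2,0,0],
    [-0.2,0,0],
    [0,0,0]
  ],
  "turn": [0,0,0,0,0,0,0,0,0,0,0,0,0,0,0],
  "claw": [201,201,201,201,201,201,201,201,201,201,201,201,201,201,201]
}}

```text
t: 5.05
position: [0.5463, -0.0886, 0.0206]
tcp_rot: [[-0.976, 0.216, 0.001], [0.216, 0.976, -0.0], [-0.001, 0.0, -1.0]]
ft_force: [-1.1, 0.6, -0.1]
grip_width: 0.0198
```

```bash
python3 - <<'E'
from h import *
where(); togo(6,-60,20)
for n in("side",):
    im=ctrl.read_camera(n); draw(n,im,[],(240,200,125,93),f"pics/{n}3c.png",6)
E
```

```text
t 5.05 jig xy mm [-24.2 -60.7] z 20.6 jaw ang in jig 89.98 F jig [-1.2  0.3] Fz -0.1 w 19.8 j6 -94.0
tool units to go [-1.21  0.03  0.02]
```

View pics/side3c.png

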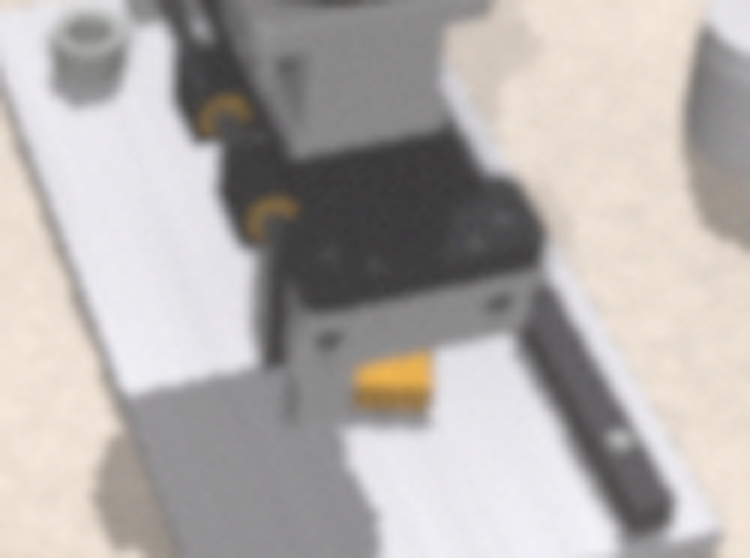

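{"op": "play_rows", "data": {
  "dp": [
    [-0.2,0,0],
    [-0.2,0,0],
    [-0.2,0,0],
    [-0.2,0,0],
    [-0.16,0,0],
    [0,0,0]
  ],
  "turn": [0,0,0,0,0,0],
  "claw": [201,201,201,201,201,201]
}}

```text
t: 5.7
position: [0.5696, -0.0937, 0.0205]
tcp_rot: [[-0.976, 0.216, 0.001], [0.216, 0.976, -0.0], [-0.001, 0.0, -1.0]]
ft_force: [0.1, -0.4, -0.2]
grip_width: 0.02
```

{"op": "play_rows", "data": {
  "dp": [
    [-0.06,0,0],
    [-0.06,0,0],
    [0,0,0]
  ],
  "turn": [0,0,0],
  "claw": [201,201,201]
}}

```text
t: 6.0
position: [0.5701, -0.0938, 0.0203]
tcp_rot: [[-0.976, 0.216, -0.003], [0.216, 0.976, 0.001], [0.003, -0.0, -1.0]]
ft_force: [-4.4, 0.1, 2.2]
grip_width: 0.0195
```

```bash
python3 - <<'E'
from h import *
where(); togo(6,-60,20)
for n in("side",):
    im=ctrl.read_camera(n); draw(n,im,[],(240,200,125,93),f"pics/{n}4c.png",6)
E
```

```text
t 6.0 jig xy mm [  0.2 -60.7] z 20.3 jaw ang in jig 90.0 F jig [-4.3 -0.9] Fz 2.2 w 19.5 j6 -93.8
tool units to go [-0.23  0.03  0.01]
```

View pics/side4c.png

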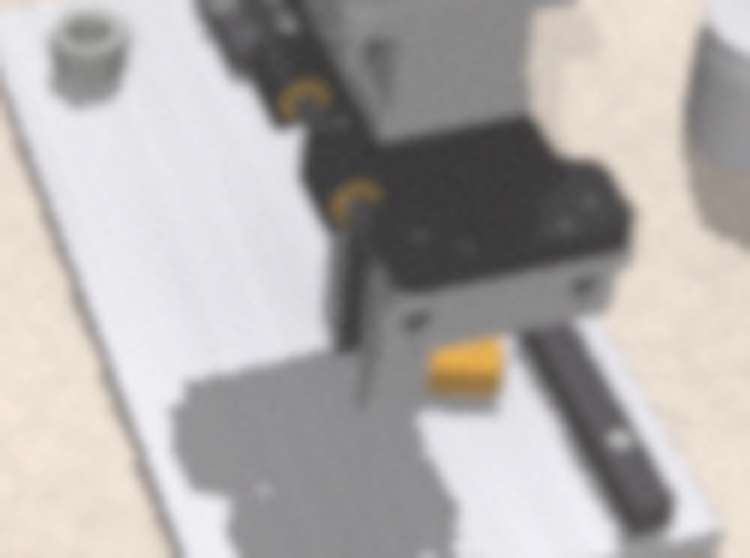

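{"op": "play_rows", "data": {
  "dp": [
    [-0.08,0,0],
    [-0.08,0,0],
    [0,0,0]
  ],
  "turn": [0,0,0],
  "claw": [201,201,201]
}}

```text
t: 6.35
position: [0.5706, -0.0939, 0.0201]
tcp_rot: [[-0.977, 0.215, -0.009], [0.215, 0.977, 0.002], [0.009, -0.0, -1.0]]
ft_force: [-10.2, 0.5, 7.9]
grip_width: 0.02
```

```bash
python3 - <<'E'
from h import *
where(); togo(6,-60,20)
for n in("side",):
    im=ctrl.read_camera(n); draw(n,im,[],(280,240,80,60),f"pics/{n}5c.png",10)
E
```

```text
t 6.35 jig xy mm [  0.8 -60.7] z 20.1 jaw ang in jig 90.03 F jig [-10.1  -1.7] Fz 7.9 w 20.0 j6 -93.8
tool units to go [-0.21  0.03  0.  ]
```

View pics/side5c.png

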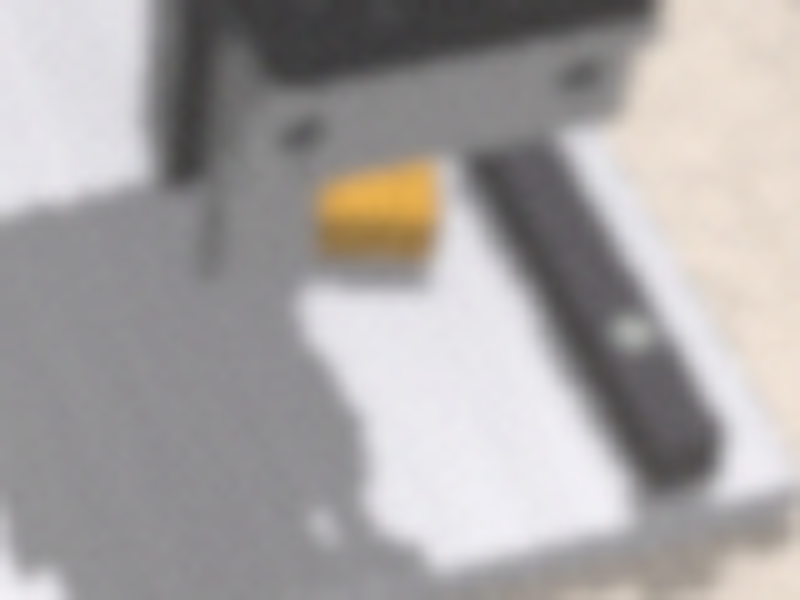

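```bash
python3 - <<'E'
from h import *
Js=[.5827,-.0325,-.2173]
for uv,z in (((318,252),.01),((428,260),.01),((318,210),.022),((432,222),.022)):
    w=unproj("side",(np.array([uv])+.5)/10-.5+[280,240],z)[0]; print(z,(rel(Js,[w[0],w[1],0])[:2]*1e3).round(1))
E
```

```text
0.01 [ 15.4 -72.5]
0.01 [ 34.9 -80.3]
0.022 [ 14.5 -72.5]
0.022 [ 34.1 -81.4]
```

{"op": "play_rows", "data": {
  "dp": [
    [0.5,0,0],
    [0.7,0,-0.2],
    [0.5,0,-0.5],
    [0,0,-1],
    [0,0,-1],
    [0,0,0]
  ],
  "turn": [0,0,0,0,0,0],
  "claw": [201,201,201,201,201,201]
}}

```text
t: 7.0
position: [0.5376, -0.0867, 0.0914]
tcp_rot: [[-0.976, 0.216, 0.01], [0.216, 0.976, -0.003], [-0.011, -0.0, -1.0]]
ft_force: [0.2, -0.8, -0.1]
grip_width: 0.0198
```

```bash
python3 - <<'E'
from h import *
where()
for n in("side",):
    im=ctrl.read_camera(n); draw(n,im,[],(260,220,100,75),f"pics/{n}6c.png",8)
    cv2.imwrite("pics/side6.png",im[:,:,::-1])
E
```

```text
t 7.0 jig xy mm [-33.1 -60.8] z 91.4 jaw ang in jig 89.98 F jig [ 0.4 -0.7] Fz -0.1 w 19.8 j6 -94.0
```

View pics/side6c.png

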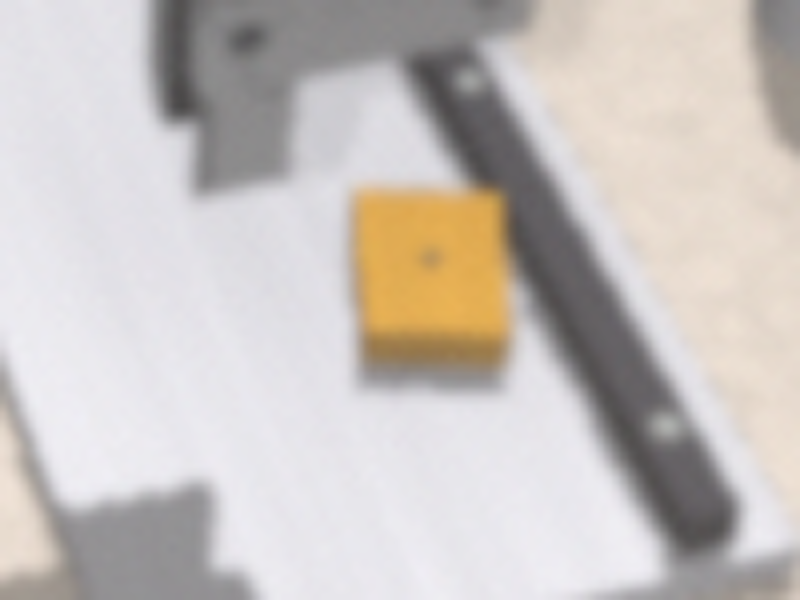

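```bash
cat >> h.py <<'E'
JS=np.array([.5827,-.0325,-.2173])
def blank_side(im,b0=None,out=None,n="side",Jn=None):
    m=brassmask(im); k,l,st,ce=cv2.connectedComponentsWithStats(m)
    Jn=JS if Jn is None else Jn
    b0=pose(Jn,J3(b0[0],b0[1],0))[0][:2].tolist()+[Jn[2]+np.radians(b0[2])]
    b,r,k=fit(n,brass(im),bseg(),b0,R=4.0)
    print(n,"blank in jig",(rel(Jn,b)*[1e3,1e3,57.3]).round(1),"rms px",r.round(2),k)
    if out: draw(n,im,[(b,bseg(),(255,0,0)),(Jn,RS[1:2],(0,0,255))],(260,200,100,75) if n=="side" else (250,170,140,90),out,8 if n=="side" else 5)
    return rel(Jn,b)
E
python3 - <<'E'
from h import *
im=cv2.imread("pics/side6.png")[:,:,::-1].copy(); blank_side(im,(25,-52,-15),"pics/side6f.png"); togo(-25,-75,20)
E
```

```text
side blank in jig [ 23.8 -61.2 -18.8] rms px 1.02 56
tool units to go [-0.36 -0.57  2.79]
```

View pics/side6f.png

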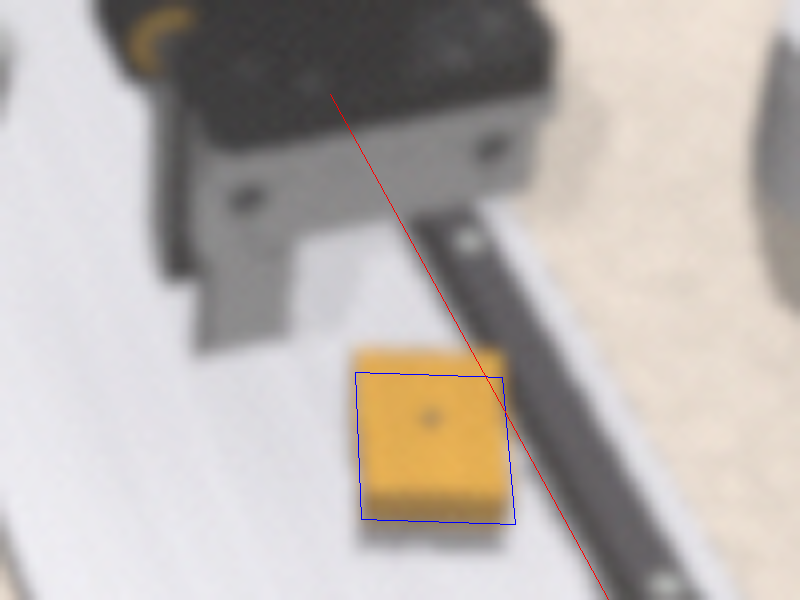

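```bash
sed -i 's/brass(im),bseg(),b0,R=4.0/brass(im)+im[...,0],bseg(),b0,R=RR/; s/n="side",Jn=None):/n="side",Jn=None,RR=2.0):/' h.py
python3 - <<'E'
from h import *
im=cv2.imread("pics/side6.png")[:,:,::-1].copy()
w=unproj("side",(np.array([[430,418]])+.5)/8-.5+[260,200],.022)[0]; c=rel(JS,[w[0],w[1],0])*1e3; print(c)
blank_side(im,(c[0],c[1],-17),"pics/side6g.png")
E
```

```text
[ 26.43710032 -52.32837671 217.3       ]
side blank in jig [ 26.8 -53.5 -18. ] rms px 0.26 56
```

View pics/side6g.png

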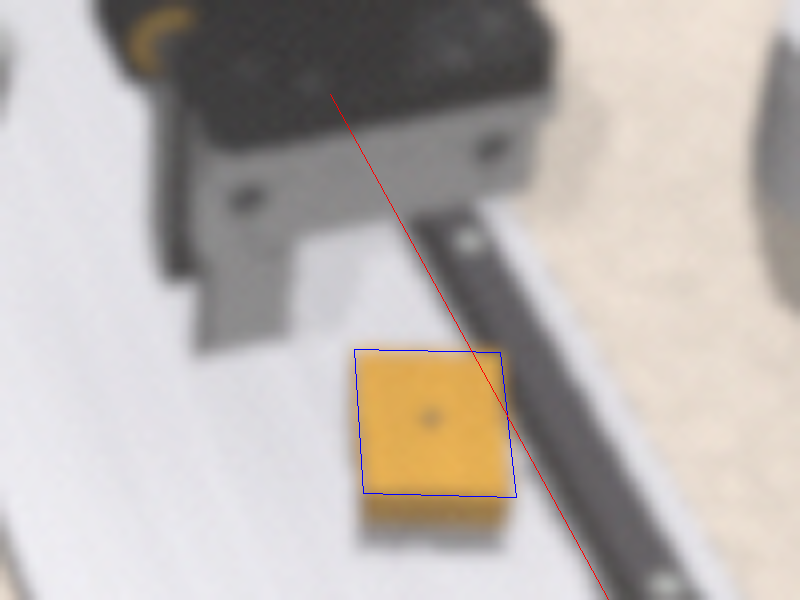

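```bash
python3 - <<'E'
from h import *
for uv in((355,349),(502,352),(508,492),(363,494)):
    w=unproj("side",(np.array([uv])+.5)/8-.5+[260,200],.022)[0]; print((rel(JS,[w[0],w[1],0])[:2]*1e3).round(1))
b=np.array([.0268,-.0535,np.radians(-18)])
print((pose(b,[J3(18,24,22),J3(18,-24,22),J3(-18,-24,22),J3(-18,24,22)])*1e3).round(1))
E
```

```text
[ 17.2 -25.3]
[ 51.8 -36.4]
[ 35.3 -80. ]
[  2.2 -70.9]
[[ 51.3 -36.2  22. ]
 [ 36.5 -81.9  22. ]
 [  2.3 -70.8  22. ]
 [ 17.1 -25.1  22. ]]
```

{"op": "play_rows", "data": {
  "dp": [
    [0,-0.25,0.7],
    [0,-0.2,0.7],
    [0,0,0.7],
    [0,0,0.5],
    [0,0,0.22],
    [0,0,0],
    [0,0,0]
  ],
  "turn": [0,0,0,0,0,0,0],
  "claw": [255,255,255,255,255,255,255]
}}

```text
t: 7.75
position: [0.5302, -0.0964, 0.0182]
tcp_rot: [[-0.976, 0.216, -0.002], [0.216, 0.976, 0.0], [0.002, -0.0, -1.0]]
ft_force: [-4.9, 0.8, 11.9]
grip_width: 0.0006
```

{"op": "play_rows", "data": {
  "dp": [
    [-0.2,0,0.02],
    [-0.2,0,0],
    [-0.2,0,0],
    [-0.2,0,0],
    [-0.2,0,0],
    [-0.2,0,0],
    [-0.1,0,0],
    [0,0,0]
  ],
  "turn": [0,0,0,0,0,0,0,0],
  "claw": [255,255,255,255,255,255,255,255]
}}

```text
t: 8.55
position: [0.5314, -0.0966, 0.0178]
tcp_rot: [[-0.975, 0.212, -0.062], [0.211, 0.977, 0.013], [0.064, -0.001, -0.998]]
ft_force: [-50.7, 6.2, 63.4]
grip_width: 0.0002
```

```bash
python3 - <<'E'
from h import *
where()
for n in("side",):
    im=ctrl.read_camera(n); draw(n,im,[],(260,200,100,75),f"pics/{n}7c.png",8)
E
```

```text
t 8.55 jig xy mm [-37.  -71.8] z 17.8 jaw ang in jig 90.23 F jig [-50.8  -4.9] Fz 63.4 w 0.2 j6 -94.9
```

View pics/side7c.png

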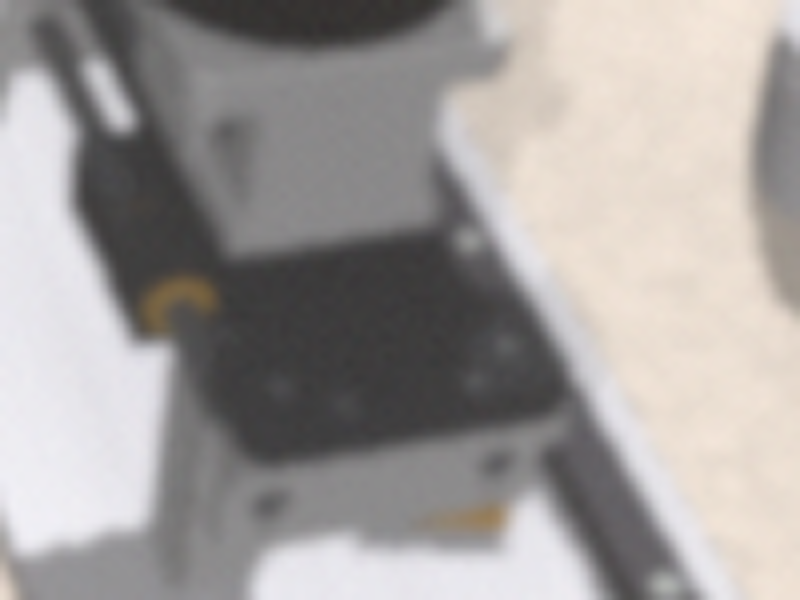

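{"op": "play_rows", "data": {
  "dp": [
    [0.5,0,0],
    [0.4,0,-0.05],
    [0,0,-0.1],
    [0,0,0]
  ],
  "turn": [0,0,0,0],
  "claw": [255,255,255,255]
}}

```text
t: 9.0
position: [0.5426, -0.0992, 0.021]
tcp_rot: [[-0.976, 0.216, 0.003], [0.216, 0.976, -0.001], [-0.003, 0.0, -1.0]]
ft_force: [-0.3, -0.3, 1.2]
grip_width: 0.0002
```

```bash
python3 - <<'E'
from h import *
s=where();print(s["tcp_rot"].round(3))
E
```

```text
t 9.0 jig xy mm [-25.5 -71.9] z 21.0 jaw ang in jig 89.99 F jig [-0.3 -0.4] Fz 1.2 w 0.2 j6 -95.1
[[-0.976  0.216  0.003]
 [ 0.216  0.976 -0.001]
 [-0.003  0.    -1.   ]]
```

{"op": "play_rows", "data": {
  "dp": [
    [-0.2,0,0],
    [-0.2,0,0],
    [-0.2,0,0],
    [-0.2,0,0],
    [-0.2,0,0],
    [-0.1,0,0],
    [0,0,0]
  ],
  "turn": [0,0,0,0,0,0,0],
  "claw": [255,255,255,255,255,255,255]
}}

```text
t: 9.7
position: [0.5684, -0.105, 0.0204]
tcp_rot: [[-0.976, 0.216, 0.0], [0.216, 0.976, 0.0], [-0.0, 0.0, -1.0]]
ft_force: [-0.6, -0.3, -0.6]
grip_width: 0.0006
```

{"op": "play_rows", "data": {
  "dp": [
    [-0.06,0,0],
    [-0.06,0,0],
    [0,0,0]
  ],
  "turn": [0,0,0],
  "claw": [255,255,255]
}}

```text
t: 10.0
position: [0.5717, -0.1055, 0.0208]
tcp_rot: [[-0.976, 0.216, 0.001], [0.216, 0.976, 0.0], [-0.001, 0.0, -1.0]]
ft_force: [-0.3, 0.4, -0.3]
grip_width: 0.0005
```

```bash
python3 - <<'E'
from h import *
where()
for n in("side",):
    im=ctrl.read_camera(n); draw(n,im,[],(260,200,100,75),f"pics/{n}8c.png",8)
E
```

```text
t 10.0 jig xy mm [  4.3 -71.8] z 20.8 jaw ang in jig 89.98 F jig [-0.4  0.3] Fz -0.3 w 0.5 j6 -94.9
```

View pics/side8c.png

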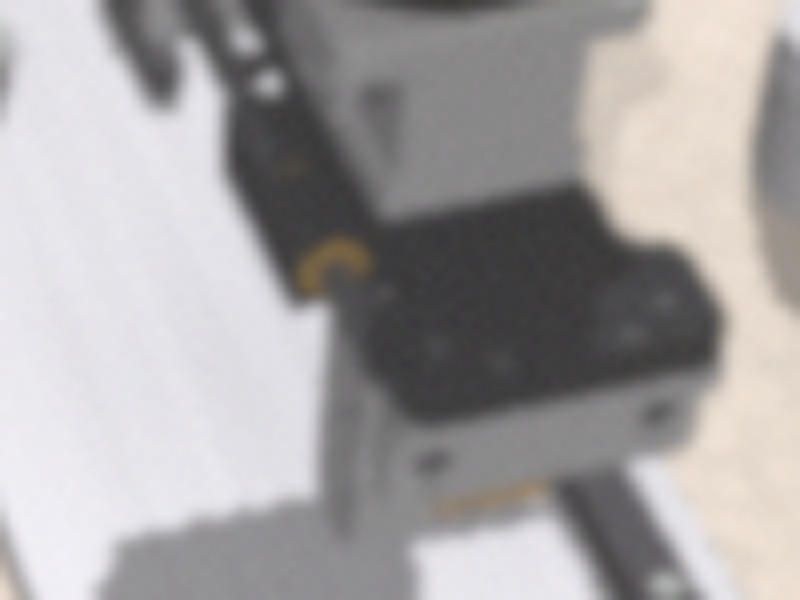

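Pushing moved freely so far; continue gently until contact force.

{"op": "play_rows", "data": {
  "dp": [
    [-0.06,0,0],
    [-0.06,0,0],
    [0,0,0]
  ],
  "turn": [0,0,0],
  "claw": [255,255,255]
}}

```text
t: 10.35
position: [0.5737, -0.1061, 0.0207]
tcp_rot: [[-0.976, 0.216, -0.0], [0.216, 0.976, 0.0], [0.0, -0.0, -1.0]]
ft_force: [-2.2, -0.8, 0.6]
grip_width: 0.0006
```

{"op": "play_rows", "data": {
  "dp": [
    [-0.06,0,0],
    [-0.06,0,0],
    [0,0,0]
  ],
  "turn": [0,0,0],
  "claw": [255,255,255]
}}

```text
t: 10.65
position: [0.5738, -0.1061, 0.0205]
tcp_rot: [[-0.976, 0.216, -0.006], [0.216, 0.976, 0.001], [0.006, 0.0, -1.0]]
ft_force: [-6.5, 1.3, 6.9]
grip_width: 0.0007
```

```bash
python3 - <<'E'
from h import *
where()
E
```

```text
t 10.65 jig xy mm [  6.5 -71.9] z 20.5 jaw ang in jig 90.01 F jig [-6.6 -0.1] Fz 6.9 w 0.7 j6 -94.8
```

{"op": "play_rows", "data": {
  "dp": [
    [0.3,0,0],
    [0.6,0,-0.2],
    [0.4,-0.2,-0.6],
    [0,-0.5,-1],
    [0,-0.5,-1],
    [0,0,0]
  ],
  "turn": [0,0,0,0,0,0],
  "claw": [255,255,255,255,255,255]
}}

```text
t: 11.25
position: [0.5407, -0.1309, 0.0943]
tcp_rot: [[-0.976, 0.217, 0.008], [0.217, 0.976, -0.003], [-0.009, -0.001, -1.0]]
ft_force: [0.1, -0.9, 0.5]
grip_width: 0.0003
```

```bash
python3 - <<'E'
from h import *
where()
im=ctrl.read_camera("side"); cv2.imwrite("pics/side9.png",im[:,:,::-1]);draw("side",im,[],(260,200,100,75),f"pics/side9c.png",8)
E
```

```text
t 11.25 jig xy mm [ -20.5 -103.3] z 94.3 jaw ang in jig 89.92 F jig [ 0.3 -0.9] Fz 0.5 w 0.3 j6 -98.2
```

View pics/side9c.png

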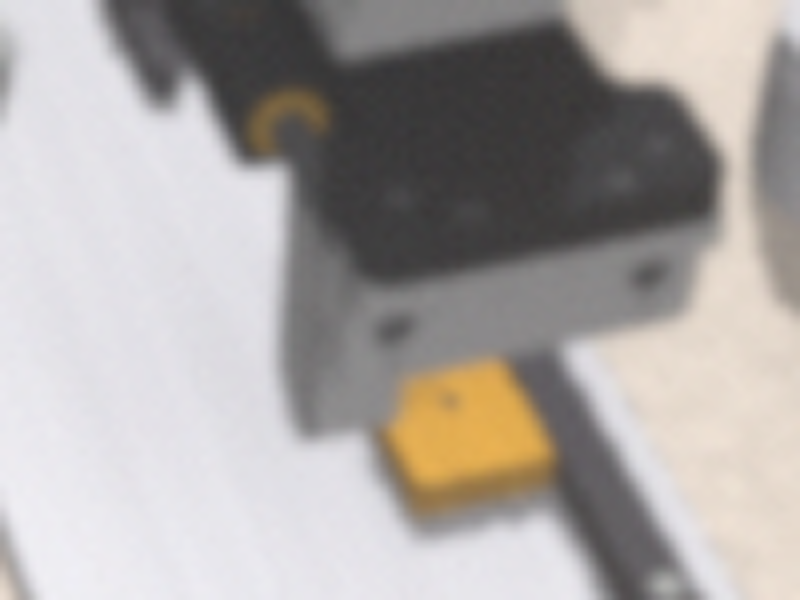

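{"op": "play_rows", "data": {
  "dp": [
    [0,-0.8,0],
    [0,-0.8,0],
    [0,-0.8,0],
    [0,0,0],
    [0,0,0],
    [0,0,0],
    [0,0,0],
    [0,0,0],
    [0,0,0],
    [0,0,0],
    [0,0,0],
    [0,0,0],
    [0,0,0],
    [0,0,0],
    [0,0,0],
    [0,0,0]
  ],
  "turn": [0,0,0,1,1,1,1,1,1,1,1,1,1,1,0.25,0],
  "claw": [255,255,255,255,255,255,255,255,255,255,255,255,255,255,255,255]
}}

```text
t: 12.9
position: [0.5248, -0.1865, 0.0893]
tcp_rot: [[0.215, 0.977, -0.002], [0.977, -0.215, 0.001], [0.001, -0.002, -1.0]]
ft_force: [0.0, -1.1, -0.2]
grip_width: 0.0004
```

```bash
python3 - <<'E'
from h import *
where()
for n in("side","top"):
    im=ctrl.read_camera(n); cv2.imwrite(f"pics/{n}10.png",im[:,:,::-1]);draw(n,im,[],(260,200,100,75) if n=="side" else (270,180,130,80),f"pics/{n}10c.png",8 if n=="side" else 5)
E
```

```text
t 12.9 jig xy mm [ -24. -161.] z 89.3 jaw ang in jig 0.02 F jig [ 0.3 -1.1] Fz -0.2 w 0.4 j6 -14.3
```

View pics/side10c.png

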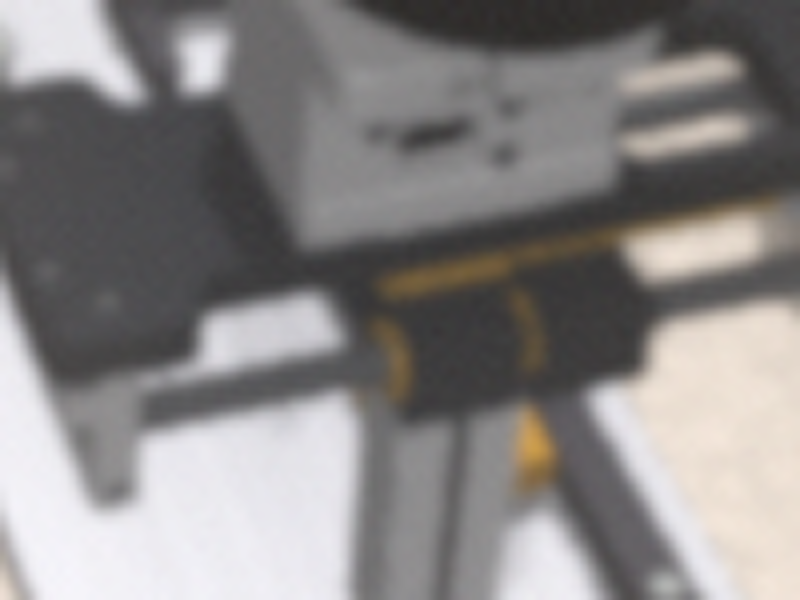

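View pics/top10c.png

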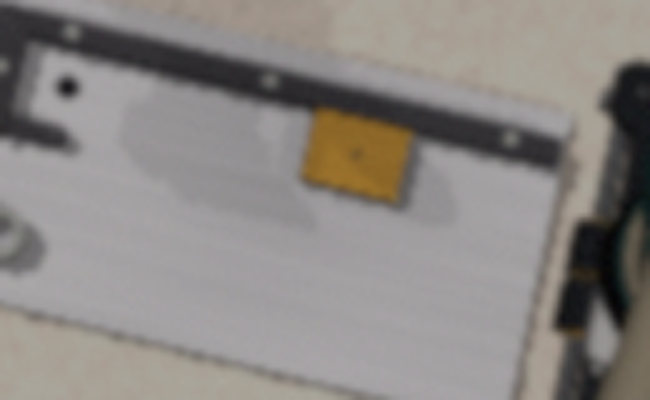

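```bash
cat >> h.py <<'E'
JTOP=np.array([.5833,-.0364,-.2176])
E
python3 - <<'E'
from h import *
im=cv2.imread("pics/top10.png")[:,:,::-1].copy()
J,r,k=fit("top",gray(im),RS,JTOP,R=2.0); print(J.round(4),r,k)
blank_side(im,(30,-57,-4),"pics/top10f.png","top",JTOP)
for uv in((318,108),(412,130),(398,202),(303,182)):
    w=unproj("top",(np.array([uv])+.5)/5-.5+[270,180],.022)[0]; print((rel(JTOP,[w[0],w[1],0])[:2]*1e3).round(1))
E
```

```text
[ 0.583  -0.0364 -0.2155] 0.32745184791552007 41
top blank in jig [ 32.8 -48.7  -0.2] rms px 0.21 56
[ 50.1 -25.4]
[ 50.6 -72.4]
[ 14.4 -73.6]
[ 12.8 -26.6]
```

View pics/top10f.png

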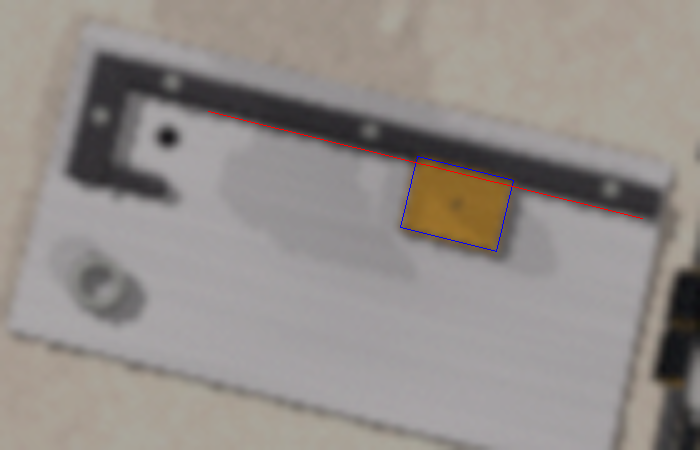

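{"op": "play_rows", "data": {
  "dp": [
    [0.6,0.55,0],
    [0.7,0.55,0],
    [0.7,0.55,0],
    [0.5,0.55,0.3],
    [0,0,0.7],
    [0,0,0.7],
    [0,0,0.5],
    [0,0,0.2],
    [0,0,0],
    [0,0,0]
  ],
  "turn": [0,0,0,0,0,0,0,0,0,0],
  "claw": [255,255,255,255,255,255,255,255,255,255]
}}

```text
t: 14.0
position: [0.5932, -0.1388, 0.0311]
tcp_rot: [[0.216, 0.976, 0.001], [0.976, -0.216, -0.0], [-0.0, 0.001, -1.0]]
ft_force: [0.1, 0.0, 0.3]
grip_width: 0.0006
```

```bash
python3 - <<'E'
from h import *
where(); togo(31.5,-85,21)
for n in("side","top"):
    im=ctrl.read_camera(n); draw(n,im,[],(250,180,120,90) if n=="side" else (270,180,130,80),f"pics/{n}11c.png",6 if n=="side" else 5)
E
```

```text
t 14.0 jig xy mm [ 32.5 -99.6] z 31.1 jaw ang in jig -0.02 F jig [0.1 0.1] Fz 0.3 w 0.6 j6 -7.2
tool units to go [ 0.58 -0.04  0.4 ]
```

View pics/side11c.png

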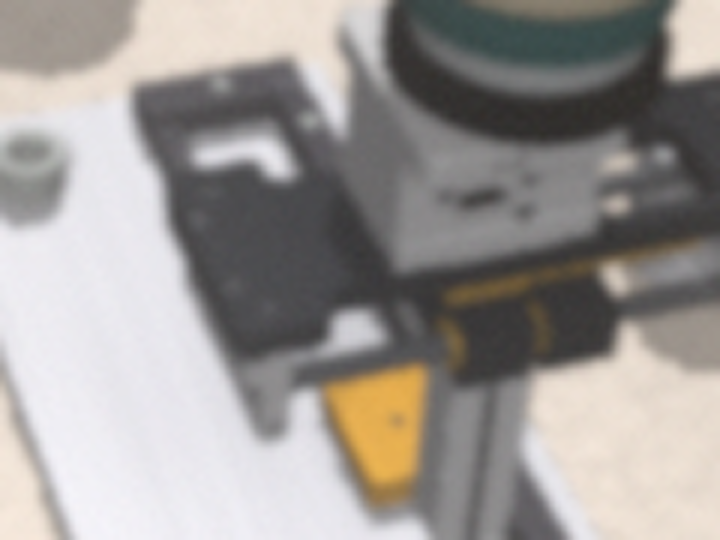

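View pics/top11c.png

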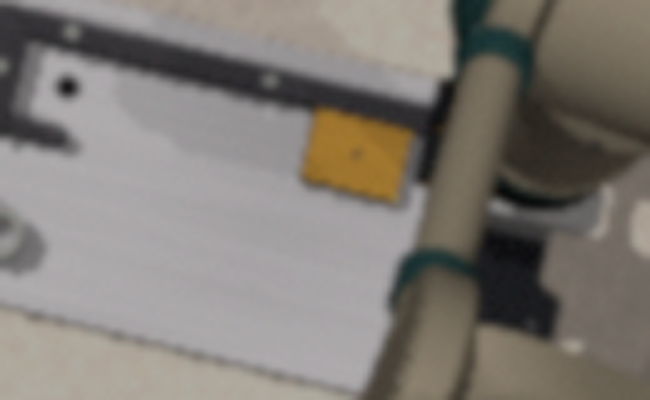

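{"op": "play_rows", "data": {
  "dp": [
    [0,0,0.3],
    [0,-0.03,0.1],
    [0,0,0],
    [0.2,0,0],
    [0.2,0,0],
    [0.15,0,0],
    [0.15,0.005,0],
    [0.15,0.005,0],
    [0.15,0.005,0],
    [0.15,0.005,0],
    [0.15,0.005,0],
    [0.15,0.005,0],
    [0.15,0.005,0],
    [0,0,0]
  ],
  "turn": [0,0,0,0,0,0,0,0,0,0,0,0,0,0],
  "claw": [255,255,255,255,255,255,255,255,255,255,255,255,255,255]
}}

```text
t: 15.5
position: [0.6011, -0.0991, 0.0207]
tcp_rot: [[0.216, 0.976, -0.001], [0.976, -0.216, 0.0], [-0.0, -0.001, -1.0]]
ft_force: [-1.5, -2.0, 2.2]
grip_width: 0.0005
```

```bash
python3 - <<'E'
from h import *
where(); togo(31.5,64,21)
for n in("top",):
    im=ctrl.read_camera(n); draw(n,im,[],(255,170,130,80),f"pics/{n}12c.png",6)
E
```

```text
t 15.5 jig xy mm [ 31.6 -59.2] z 20.7 jaw ang in jig 0.01 F jig [-1.  -2.3] Fz 2.2 w 0.5 j6 -3.4
tool units to go [ 4.93 -0.   -0.01]
```

View pics/top12c.png

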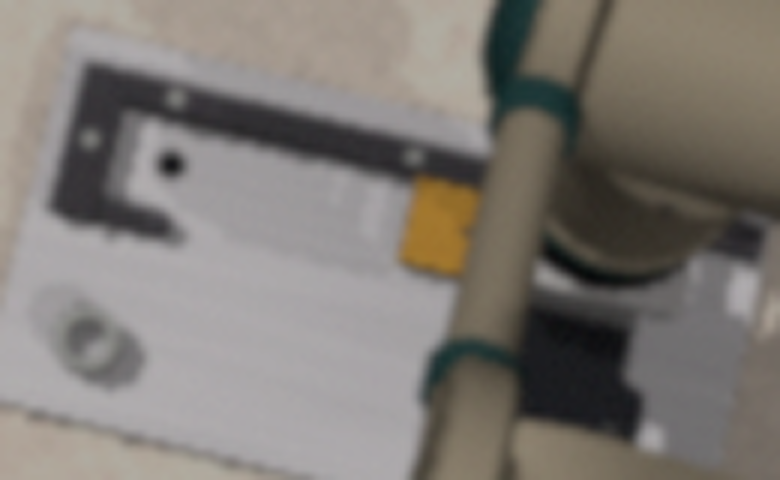

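{"op": "play_rows", "data": {
  "dp": [
    [0.15,0.005,0],
    [0.15,0.005,0],
    [0.15,0.005,0],
    [0.15,0.005,0],
    [0.15,0.005,0],
    [0.15,0.005,0],
    [0.15,0.005,0],
    [0.15,0.005,0],
    [0.15,0.005,0],
    [0.15,0.005,0],
    [0.15,0.005,0],
    [0.15,0.005,0],
    [0.15,0.005,0],
    [0.15,0.005,0],
    [0.15,0.005,0],
    [0,0,0]
  ],
  "turn": [0,0,0,0,0,0,0,0,0,0,0,0,0,0,0,0],
  "claw": [255,255,255,255,255,255,255,255,255,255,255,255,255,255,255,255]
}}

```text
t: 17.15
position: [0.6145, -0.0445, 0.0203]
tcp_rot: [[0.216, 0.976, -0.002], [0.976, -0.216, 0.001], [0.0, -0.002, -1.0]]
ft_force: [-3.1, -1.7, 0.3]
grip_width: 0.0006
```

```bash
python3 - <<'E'
from h import *
where(); togo(32.5,64,21)
for n in("top",):
    im=ctrl.read_camera(n); draw(n,im,[],(255,170,130,80),f"pics/{n}13c.png",6)
E
```

```text
t 17.15 jig xy mm [32.9 -3. ] z 20.3 jaw ang in jig -0.0 F jig [-2.7 -2.4] Fz 0.3 w 0.6 j6 1.8
tool units to go [ 2.68 -0.02 -0.03]
```

View pics/top13c.png

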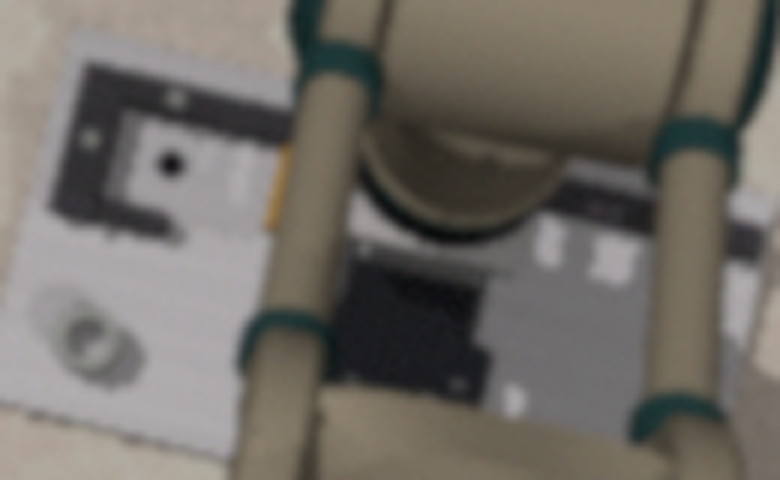

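{"op": "play_rows", "data": {
  "dp": [
    [0.15,0.002,0],
    [0.15,0.002,0],
    [0.15,0.002,0],
    [0.15,0.002,0],
    [0.15,0.002,0],
    [0.15,0.002,0],
    [0.15,0.002,0],
    [0.15,0.002,0],
    [0.15,0.002,0],
    [0.15,0.002,0],
    [0.15,0.002,0],
    [0.15,0.002,0],
    [0,0,0]
  ],
  "turn": [0,0,0,0,0,0,0,0,0,0,0,0,0],
  "claw": [255,255,255,255,255,255,255,255,255,255,255,255,255]
}}

```text
t: 18.5
position: [0.6261, -0.0005, 0.0208]
tcp_rot: [[0.216, 0.976, 0.0], [0.976, -0.216, 0.001], [0.001, 0.0, -1.0]]
ft_force: [0.8, -0.4, -0.0]
grip_width: 0.0003
```

```bash
python3 - <<'E'
from h import *
where(); togo(32.5,64,21)
for n in("top","side"):
    im=ctrl.read_camera(n); draw(n,im,[],(255,170,130,80) if n=="top" else (230,180,120,80),f"pics/{n}14c.png",6)
E
```

```text
t 18.5 jig xy mm [34.7 42.5] z 20.8 jaw ang in jig -0.0 F jig [ 0.8 -0.3] Fz -0.0 w 0.3 j6 6.0
tool units to go [ 0.86 -0.09 -0.01]
```

View pics/top14c.png

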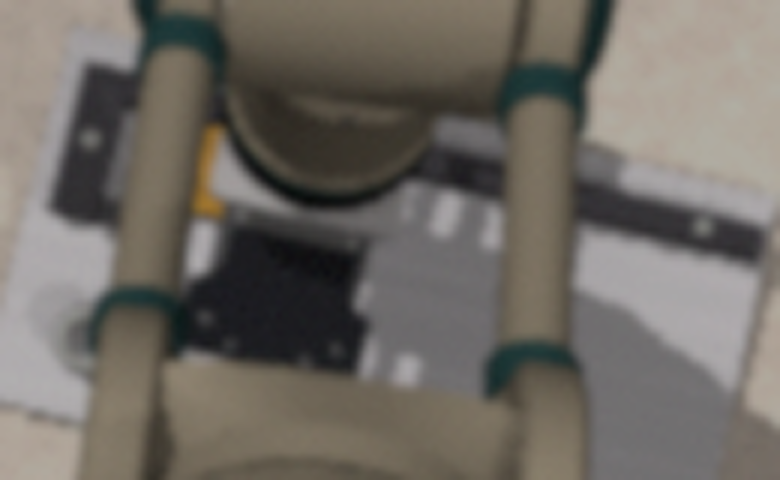

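View pics/side14c.png

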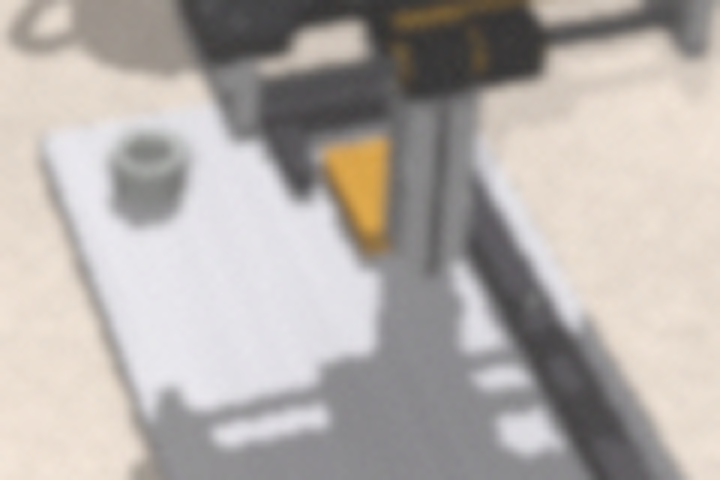

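{"op": "play_rows", "data": {
  "dp": [
    [0.12,0,0],
    [0.12,0,0],
    [0.12,0,0],
    [0.12,0,0],
    [0.12,0,0],
    [0.08,0,0],
    [0,0,0]
  ],
  "turn": [0,0,0,0,0,0,0],
  "claw": [255,255,255,255,255,255,255]
}}

```text
t: 19.3
position: [0.6296, 0.016, 0.0207]
tcp_rot: [[0.216, 0.976, 0.0], [0.976, -0.216, 0.001], [0.001, 0.0, -1.0]]
ft_force: [0.5, 0.6, -0.1]
grip_width: 0.0007
```

{"op": "play_rows", "data": {
  "dp": [
    [0.05,0,0],
    [0.05,0,0],
    [0,0,0]
  ],
  "turn": [0,0,0],
  "claw": [255,255,255]
}}

```text
t: 19.6
position: [0.6301, 0.018, 0.0207]
tcp_rot: [[0.216, 0.976, 0.0], [0.976, -0.216, 0.0], [0.0, -0.0, -1.0]]
ft_force: [-0.4, -0.1, 1.0]
grip_width: 0.0005
```

```bash
python3 - <<'E'
from h import *
where(); togo(32.5,64,21)
for n in("top","side"):
    im=ctrl.read_camera(n); draw(n,im,[],(255,170,130,80) if n=="top" else (230,180,120,80),f"pics/{n}15c.png",6)
E
```

```text
t 19.6 jig xy mm [34.6 61.4] z 20.7 jaw ang in jig -0.01 F jig [-0.4 -0.2] Fz 1.0 w 0.5 j6 7.8
tool units to go [ 0.1  -0.08 -0.01]
```

View pics/top15c.png

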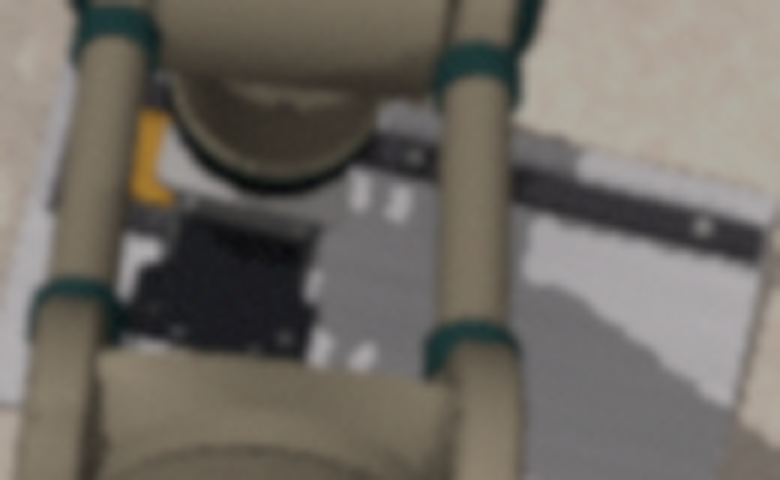

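View pics/side15c.png

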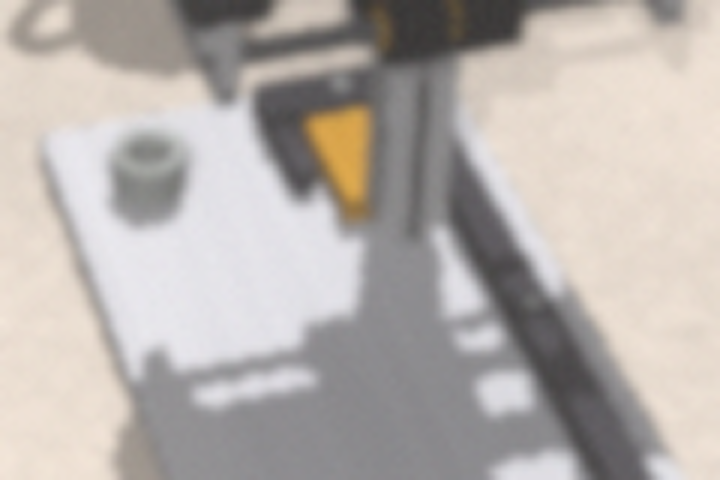

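{"op": "play_rows", "data": {
  "dp": [
    [0.05,0,0],
    [0.05,0,0],
    [0,0,0]
  ],
  "turn": [0,0,0],
  "claw": [255,255,255]
}}

```text
t: 20.0
position: [0.6306, 0.0205, 0.0207]
tcp_rot: [[0.216, 0.976, 0.0], [0.976, -0.216, 0.0], [0.0, 0.0, -1.0]]
ft_force: [0.3, -1.4, -0.3]
grip_width: 0.0004
```

{"op": "play_rows", "data": {
  "dp": [
    [0.04,0,0],
    [0.04,0,0],
    [0,0,0]
  ],
  "turn": [0,0,0],
  "claw": [255,255,255]
}}

```text
t: 20.3
position: [0.6307, 0.0207, 0.0207]
tcp_rot: [[0.215, 0.977, -0.001], [0.977, -0.215, -0.003], [-0.003, -0.0, -1.0]]
ft_force: [-0.6, -6.0, -0.4]
grip_width: 0.0007
```

```bash
python3 - <<'E'
from h import *
where()
E
```

```text
t 20.3 jig xy mm [34.6 64.2] z 20.7 jaw ang in jig 0.05 F jig [ 0.7 -6. ] Fz -0.4 w 0.7 j6 8.2
```

{"op": "play_rows", "data": {
  "dp": [
    [0.04,0,0],
    [0,0,0],
    [-0.15,0,0],
    [-0.5,0,0],
    [-0.8,0,-0.3],
    [-0.8,0,-0.8],
    [-0.8,0,-0.9],
    [-0.9,-0.5,-0.9],
    [-0.9,-0.5,-0.5],
    [-0.9,-0.5,0],
    [-0.9,-0.5,0],
    [-0.9,-0.5,0],
    [0,0,0],
    [0,0,0]
  ],
  "turn": [0,0,0,0,0,0,0,0,0,0,0,0,0,0],
  "claw": [255,255,255,255,255,255,255,255,255,255,255,255,255,255]
}}

```text
t: 21.7
position: [0.5296, -0.1477, 0.1059]
tcp_rot: [[0.218, 0.976, 0.001], [0.976, -0.218, 0.001], [0.001, 0.001, -1.0]]
ft_force: [-0.4, 0.5, 0.6]
grip_width: 0.0004
```

```bash
python3 - <<'E'
from h import *
where()
for n in("top","side"):
    im=ctrl.read_camera(n); cv2.imwrite(f"pics/{n}16.png",im[:,:,::-1]); draw(n,im,[],(245,165,80,60) if n=="top" else (230,170,100,75),f"pics/{n}16c.png",10 if n=="top" else 8)
    if n=="top": blank_side(im,(32,96,0),None,"top",JTOP)
    else: blank_side(im,(32,96,0))
E
```

```text
t 21.7 jig xy mm [ -27.7 -122.1] z 105.9 jaw ang in jig -0.11 F jig [-0.5  0.4] Fz 0.6 w 0.4 j6 -10.3
top blank in jig [32.2 96.9  0.7] rms px 0.16 56
side blank in jig [39.4 95.1 -1.3] rms px 0.72 44
```

View pics/top16c.png

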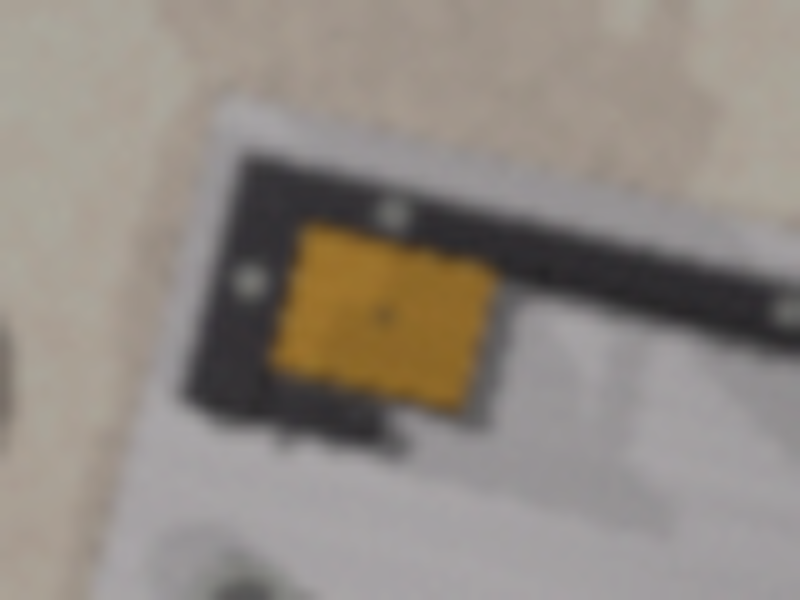

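View pics/side16c.png

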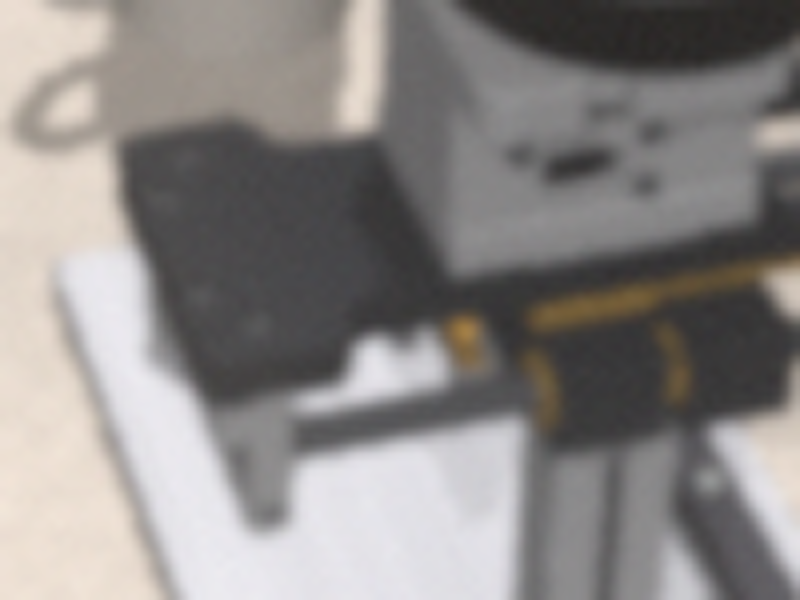

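{"op": "play_rows", "data": {
  "dp": [
    [0,-0.9,-0.9],
    [0,-0.9,-0.9],
    [0,-0.9,-0.9],
    [0,-0.9,-0.9],
    [0,-0.9,0],
    [0,-0.9,0],
    [0,-0.9,0],
    [0,-0.9,0],
    [0,0,0],
    [0,0,0]
  ],
  "turn": [0,0,0,0,0,0,0,0,0,0],
  "claw": [255,255,255,255,255,255,255,255,255,255]
}}

```text
t: 22.8
position: [0.3549, -0.1085, 0.1961]
tcp_rot: [[0.215, 0.977, 0.002], [0.977, -0.215, -0.0], [0.0, 0.002, -1.0]]
ft_force: [0.5, 1.2, -0.4]
grip_width: 0.0004
```

```bash
python3 - <<'E'
from h import *
where()
for n in("top","side"):
    im=ctrl.read_camera(n); cv2.imwrite(f"pics/{n}17.png",im[:,:,::-1]); draw(n,im,[],(245,165,80,60) if n=="top" else (230,170,100,75),f"pics/{n}17c.png",10 if n=="top" else 8)
    J0=JTOP if n=="top" else JS
    print(n,fit(n,gray(im),RS[:2],J0,R=2.0,iters=3))
    for a in(-1.5,0,1.5): blank_side(im,(32,96,a),None,n,J0)
E
```

```text
t 22.8 jig xy mm [-206.8 -121.5] z 196.1 jaw ang in jig 0.03 F jig [0.3 1.3] Fz -0.4 w 0.4 j6 -15.4h.py:36: RuntimeWarning: All-NaN slice encountered
  os=np.array([e[2] for e in es]); med=np.nanmedian(os)
Traceback (most recent call last):
  File "h.py", line 45, in fit
    p=p+x
      ~^~
ValueError: operands could not be broadcast together with shapes (3,) (0,)
```

View pics/top17.png

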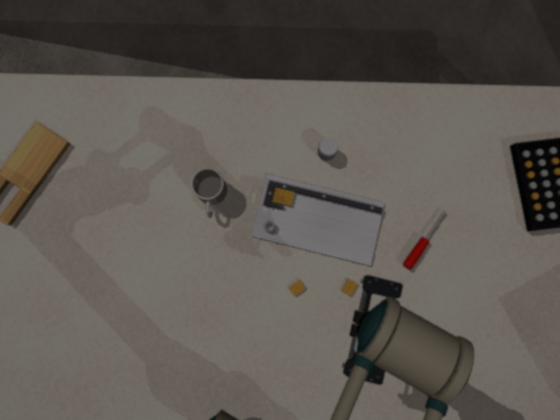

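```bash
python3 - <<'E'
from h import *
for n in("top","side"):
    im=ctrl.read_camera(n) if n=="side" else cv2.imread("pics/top17.png")[:,:,::-1].copy(); cv2.imwrite(f"pics/{n}17.png",im[:,:,::-1]); draw(n,im,[],(245,165,80,60) if n=="top" else (230,170,100,75),f"pics/{n}17c.png",10 if n=="top" else 8)
    J0=JTOP if n=="top" else JS
    for a in(-1.5,0,1.5): blank_side(im,(32,96,a),f"pics/{n}17f.png",n,J0)
    print(n,fit(n,gray(im),RS,J0,R=2.0))
E
```

```text
top blank in jig [32.2 97.   0.8] rms px 0.14 56
top blank in jig [32.2 97.   0.8] rms px 0.14 56
top blank in jig [32.2 97.   0.7] rms px 0.15 56
top (array([ 0.58313119, -0.03669663, -0.21694226]), np.float64(0.25364323812912515), 42)
side blank in jig [32.6 96.9  0.1] rms px 0.26 56
side blank in jig [32.6 96.9  0. ] rms px 0.27 56
side blank in jig [32.6 96.9  0.2] rms px 0.26 56
side (array([ 0.58285073, -0.03249112, -0.21902153]), np.float64(0.2570860105609246), 42)
```

View pics/side17c.png

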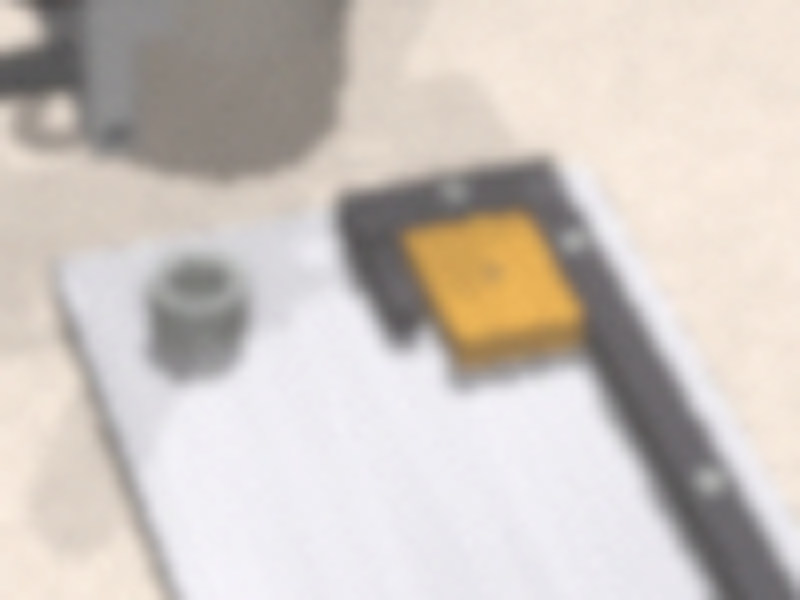

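View pics/side17.png

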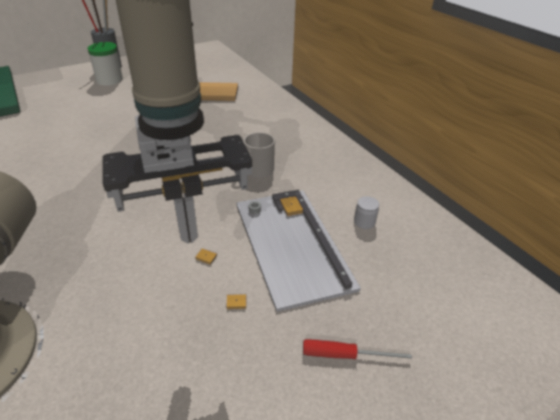

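View pics/top17c.png

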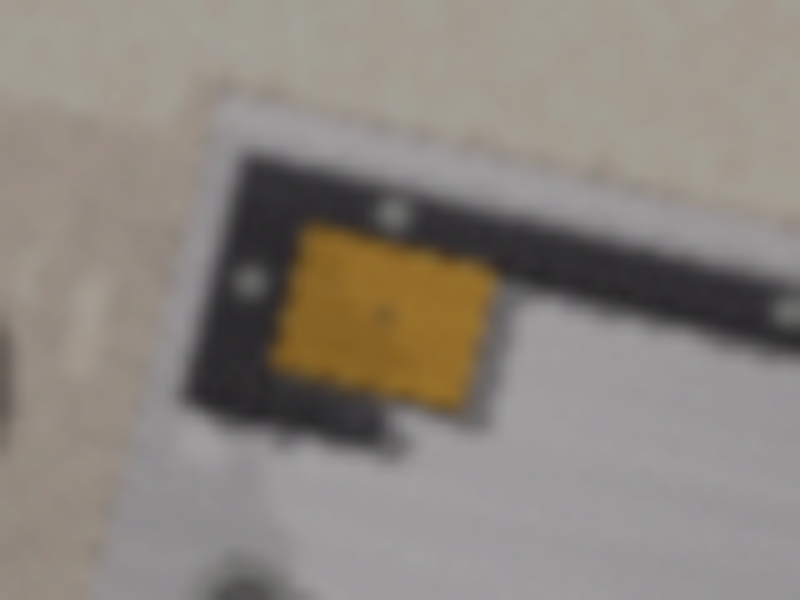

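```bash
python3 - <<'E'
from h import *
where(); print(ctrl.hand_in())
E
```

```text
t 22.9 jig xy mm [-206.3 -121.8] z 196.0 jaw ang in jig 0.03 F jig [ 0.7 -0.6] Fz -0.5 w 0.8 j6 -15.4
the job is handed in; nothing more can be done
None
```

I pushed the largest blank, the one lying on the plate, flush against the long rail on the open part of the jig. I then slid it along the rail with closed fingertips until it met the end stop. Contact came at 64.2 mm along jig y against the expected 64 mm, with about 6 N. I handed the job in at 22.9 s.

**Final position:**

| | jig x (mm) | jig y (mm) | Angle |
|---|---|---|---|
| Nominal | 32 | 96 | 0° |
| Top camera | 32.2 | 97.0 | 0.7–0.8° |
| Side camera | 32.6 | 96.9 | 0.0–0.2° |

The two cameras disagree by about 0.7° on the angle. That is near the pixel noise, so a gap of about half a millimetre at one end of the rail can't be ruled out from the pictures. The bushing, mug, tin and screwdriver look unmoved in the last views, and the gripper is clear of everything.

**What went wrong on the way:**
- **First push jammed:** the blank stuck about 18° askew because its corner had slipped between the open fingers. I fixed it by pressing the end still off the rail with closed fingers.
- **Fingertips scraped the plate:** they reach lower when closed, and for about 0.8 s they pressed on the plate with up to about 63 N downward, roughly 81 N in total at the wrist. That is under the 120 N wrist limit. I take the load to have been on the fingertips and not the gripper's body, which has a 40 N limit. The blank was not touched while this happened.
- **Slide only partly seen:** the arm hid part of the blank while I slid it along the rail. That it stayed against the rail rests on the partial views and the forces, which showed a light push towards the rail for the first two-thirds and about zero after that.

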